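Dock the sanding blocks and latch them in

ROBOT

A 6-joint arm with a two-finger parallel gripper is mounted at the origin on the work surface. World frame = base frame: x ahead of the robot, y to its left, z up, the work surface at z = 0. Lengths are in m, angles in rad, forces in N, time in s.
With the tool pointing down it reaches from about 0.375 to 0.9 m from the base axis. Payload 3.1 kg.
Tool frame: the origin (TCP) lies between the finger pads; the fingertips stand 14 mm ahead of it and the grasp point (between the pads) lies 5 mm behind it (r.tip_extent is the distance from the TCP to the fingertips, in m); z points along the fingers, y is the direction in which the jaws open and shut (so a half turn about z gives the same grasp; the last joint's range is limited). The gripper opens to 85 mm and grips with 20 to 120 N. Pads are 22 mm wide; open, the fingers measure 114 mm over their backs; the gripper's body (76 mm by 85 mm) begins 54 mm behind the grasp point. The pads swing forward as they close: fully open they stand 13 mm farther back than shut.
Start: joints at [1.113, 0.527, 1.433, -0, 1.181, -0.178], TCP at [0.172, 0.601, 0.245] pointing down, gripper open.
Joint ranges: [-3.08, 3.08], [-0.75, 2.2], [0.22, 2.44], [-1.43, 4.57], [0, 2.65], [-2.85, 2.85]. Speed limits (rad/s): [2.79, 2.79, 3.14, 3.14, 3.14, 3.14].

INTERFACE

Orientations are given as a unit quaternion [w, x, y, z].
In Python, from workcell import monitor, eyes, ticket, r gives the robot as it stands.
- The arm moves only by the shell command python3 -m creep 'ROWS' [FORCE]. ROWS is JSON, a list of rows, each an object with "delta_rot": the turn, a rotation vector about the world's x, y, z in degrees, a list of three; "travel": the shift along the world's x, y, z in cm, a list of three; "hand": the gripper command: -1 is fully open, 1 is shut, values between are in proportion. In form: [{"delta_rot": [rx, ry, rz], "travel": [x, y, z], "hand": hand}, ...]. A call has 1 to 10 rows; each row shifts and turns the pose as measured when the row begins; what a row does not reach is not made up. A row lasts 1/10 s, in which the tool goes at most 50 mm and 8.59 degrees, less where a joint would pass 70% of its speed; a pose out of reach is approached as far as the arm can. A call is refused whole if a number of a shift passes 5 or a number of a turn 8.59, either way. A call with a gripper value outside its range is refused whole. The fingers move at their own pace and stop on an object; FORCE is the grip in N (left out, the last holds). Time passes only in rows, so rows that do not move let the fingers close. It gives the time, the measured TCP pose, the force and the opening at its end, in the units of the state.
- monitor.observe(): the state, without advancing time (a new reading comes with each control period).
- eyes.capture(name): name is "scene" or "top" or "wrist"; returns the picture (420x560x3 uint8, red, green, blue); there is no depth.
- eyes.calibration(name): a dict with "intrinsics" (3x3 intrinsics, pixels), "world_to_cam" (4x4, takes a point from world to camera coordinates). Camera axes: x right, y up, looking along -z (the intrinsics and any distortion apply to the point x, -y, -z); pixel columns grow to the right and rows downward; lengths in m; the calibration is good to about 2 mm. A picture is of the moment at which its call begins: read the wrist's pose just before it. calibration takes no time and is no camera call; for the wrist camera it gives the pose at the moment of the call.
- ticket.sign_off(): hands the job in, once; it reports no verdict.
Trained networks look in the newest picture that a camera, given by its name, has taken for a name from the list of things; names that differ only in an ending like _2 or _b are one class to them, and where a whole thing is asked for, a point or a joint stands for the part that bears it (a point fixed in the world has none). Each returns a list of dicts, best first, with "conf" (0 to 1); they miss things now and then, are a little off and sometimes report something else, mostly with a low value. They report only what shows in the picture. A call takes as long as a camera call. They do not tell look-alikes from the thing itself.
- eyes.search_frame(camera, label): "point" ([x, y, z] in m, in the coordinates of the camera as it stood for that picture, good to about 4 mm: the middle of the surface that is visible of it).
- eyes.silhouettes(camera, label): "mask" (420x560 bool, what is visible of it).
The state is a dict: "time_s": time; "joints": joint angles; "joint_vel": joint speeds; "tau": joint torques, N m; "eef_pos": TCP position; "tool_rot": TCP orientation; "force": force on the tool from outside, world axes, zero at the start; "wrist_torque": the same for the moment, N m; "finger_gap": opening from 0.0 (shut) to 1.0 (fully open).
Only numpy, scipy, OpenCV 4.12 (cv2) and the standard library are available. Lean on these libraries where they do the work, as an engineer would, in place of code of your own. Each camera call takes 0.05 s, during which the arm holds its last target. There are 200 camera calls.

TASK

Put the fret-levelling kit away: swing the steel hasp off its staple and back out of the way, slide every finned sanding block upright from the open front into the lanes under the dock's roof until it is fully in (two fit one behind the other in each lane), then swing the hasp all the way down over its staple again. The aluminium levelling beam, which may go at any time, belongs level and centred across the two raised notched rests at the back of the dock; leave everything else on the bench where it is.

Things in the scene. Friction and masses are not known exactly. Their poses are not given: they have to be found in the camera images.
- dock: low plywood dock, fixed. Origin on the bench, middle of its open front; x runs into it, y to its left, z up (offsets in mm). Two lanes, centred at y = +36 and -36, 58 wide between 24 high walls with pointed noses up to 7 in front of the mouth (x = 0); back wall at x = 152. The bench is their floor. Roof from height 24 to 32, with an open slot 34 wide along each lane for the fins
- lane_left (a point): mouth of the lane at dock y = +36, on the bench, axes as the dock's. A lane takes two blocks in a row, middles at about x = 115 (at the back) and x = 41 (behind the closed hasp). Hasp hinge post at dock x = -12, y = +92, 16 wide, 62 high with the hinge
- lane_right (a point): mouth of the lane at dock y = -36, same as the other. Staple post with upright wire loop at dock x = -12, y = -88, 14 wide, 71 high
- hasp (a joint): angle of the steel bar 20 wide (dock x), 10 thick, 236 long, hinged 55 above the bench at dock (-12, +92), axis along dock x. 0 = closed, level across both mouths over the staple; grows as the free end swings up and over to the dock's +y side, stop at 2.1 rad. Friction holds it where it is left; about 2 N at the tab moves it
- hasp_tab (a point): middle of the hasp's end tab, 42 long, 20 wide, 10 thick, 214 from the hinge axis, beyond the staple; closed it lies at dock (-12, -122, 55). Pinched across its 20 mm width (along dock x) it can pivot between the fingers as it follows its arc
- dock_rest (a point): seat of the beam: middle between two raised rests, at dock (187, 0, 100), axes as the dock's. The rests are posts 14 thick (y) at dock y = +65 and -65, flat seats 100 above the bench, each between lips 12 high that leave a notch 30 wide (x)
- beam_c (a point): centre of the loose aluminium levelling beam, a plain bar 200 long (x) x 22 wide (y) x 25 high (z), 0.3 kg
- block1_c (a point): a sanding block: base 70 x 50 x 18 (length x, width y) of pale wood, with an upright dark wooden fin handle on top, 62 long (x), 18 thick (y), reaching from height 18 to 84; about 0.2 kg, heavier below; all blocks alike, may be absent. Point at its middle, 42 above its underside; x along base and fin, z up when it stands
- block2_c (a point): a sanding block: base 70 x 50 x 18 (length x, width y) of pale wood, with an upright dark wooden fin handle on top, 62 long (x), 18 thick (y), reaching from height 18 to 84; about 0.2 kg, heavier below; all blocks alike, may be absent. Point at its middle, 42 above its underside; x along base and fin, z up when it stands
- block3_c (a point): a sanding block: base 70 x 50 x 18 (length x, width y) of pale wood, with an upright dark wooden fin handle on top, 62 long (x), 18 thick (y), reaching from height 18 to 84; about 0.2 kg, heavier below; all blocks alike, may be absent. Point at its middle, 42 above its underside; x along base and fin, z up when it stands
- block4_c (a point): a sanding block: base 70 x 50 x 18 (length x, width y) of pale wood, with an upright dark wooden fin handle on top, 62 long (x), 18 thick (y), reaching from height 18 to 84; about 0.2 kg, heavier below; all blocks alike, may be absent. Point at its middle, 42 above its underside; x along base and fin, z up when it stands
- spray: bystander: white spray bottle, 72 across, 210 high, to be left alone
- gluejar: bystander: glue jar, 60 across, 75 high, to be left alone
- wrench: bystander: steel wrench lying flat, to be left alone
- driver: bystander: screwdriver lying flat, to be left alone
- cover: bystander: flat black pickup cover, 85 x 38 x 14, to be left alone
- offcut: bystander: plain wood offcut, 110 x 45 x 30, to be left alone
Not all that is in view belongs to the job. Leave any blue or turquoise look-alike of the part that bears block2_c alone.

How it is judged:
On the way, in this order (a step that is already met when the one before it is completed fails the run):
1. the hasp is swung back off the staple (past 1.2 rad) (value of joint hasp above 1.2 rad), for 0.2 s.
2. every block present stands in a lane under the roof (x of block1_c in the frame of dock between 0.027 and 0.13 m and y of block1_c in the frame of dock between -0.072 and 0.072 m and z of block1_c in the frame of dock between 0.034 and 0.052 m and angle between each of block1_c, block2_c, block3_c, block4_c's own z axis and vertical below 0.15 rad and x of block2_c in the frame of dock between 0.027 and 0.13 m and y of block2_c in the frame of dock between -0.072 and 0.072 m and z of block2_c in the frame of dock between 0.034 and 0.052 m and x of block3_c in the frame of dock between 0.027 and 0.13 m and y of block3_c in the frame of dock between -0.072 and 0.072 m and z of block3_c in the frame of dock between 0.034 and 0.052 m and x of block4_c in the frame of dock between 0.027 and 0.13 m and y of block4_c in the frame of dock between -0.072 and 0.072 m and z of block4_c in the frame of dock between 0.034 and 0.052 m), for 0.2 s.
3. the hasp is closed over the staple (value of joint hasp below 0.09 rad), for 0.2 s.
At the end, for the whole second after the job is handed in: Each block present upright on the bench in a lane, its middle 27 to 130 mm behind the mouth; hasp closed within 0.09 rad; beam resting in both notches, centre within 8 mm (dock x) and 25 mm (dock y) of the seat, across the dock within 0.12 rad; all at rest (all of step 2 and x of beam_c in the frame of dock_rest between -0.008 and 0.008 m and y of beam_c in the frame of dock_rest between -0.025 and 0.025 m and z of beam_c in the frame of dock_rest between 0.006 and 0.02 m and angle between the x axis of beam_c and the y axis of dock, either way round below 0.12 rad and linear speed of each of beam, block1, block2, block3, block4 below 0.02 m/s and value of joint hasp below 0.09 rad); the robot touches nothing.
It fails at once if a bystander is pushed more than 50 mm (distance of any of spray, gluejar, wrench, driver, cover, offcut from where it was at the start of the episode above 0.05 m).
Of block1, block2, block3, block4 only 2 to 4 are there at a start; the rules pass over those that are not, and their reading is None.
At some moment in a run one of block1, block2, block3, block4 may be knocked a few centimetres aside while the robot is not near it.
Once in a run the grip may slacken for a moment while it holds something.
It also fails if it takes over 210 s, if anything falls off the work surface, if the arm or the gripper's body presses on something with over 40 N, if the wrist force passes 120 N, or if a joint passes its speed limit or range.

## Working session

There is one attempt and no reset: what is moved stays moved. The work goes in short steps, Python scripts to look and compute and a shell command to move; the robot and the scene stay as the last step left them, time stands still between calls to the robot, and variables do not carry over. Pictures are saved under pics/ and viewed, about 12 in all and at most 16, crops included, and the job is handed in when it is done.

```bash
mkdir -p pics; ls; cat > h.py <<'E'
import numpy as np, cv2
from workcell import monitor, eyes, ticket, r
from scipy.spatial.transform import Rotation as R
def cal(c):
    k=eyes.calibration(c); return np.array(k["intrinsics"]),np.array(k["world_to_cam"])
def c2w(c,p,W=None):
    W=cal(c)[1] if W is None else W
    return (np.linalg.inv(W)@np.append(p,1))[:3]
def px(c,p,W=None):
    K,W0=cal(c); W=W0 if W is None else W
    q=(W@np.append(p,1))[:3]; u=K@[q[0],-q[1],-q[2]]; return u[:2]/u[2]
def ray(c,u,v,z,W=None):
    K,W0=cal(c); W=W0 if W is None else W
    d=np.linalg.inv(K)@[u,v,1]; d=np.array([d[0],-d[1],-d[2]])
    M=np.linalg.inv(W); o=M[:3,3]; d=M[:3,:3]@d
    return o+d*(z-o[2])/d[2]
def snap(c,name=None):
    im=eyes.capture(c)
    if name: cv2.imwrite(f"pics/{name}.png",cv2.cvtColor(im,cv2.COLOR_RGB2BGR))
    return im
def st():
    s=monitor.observe(); q=np.array(s["tool_rot"]); Rm=R.from_quat(q[[1,2,3,0]]).as_matrix()
    print("t",round(s["time_s"],2),"p",np.round(s["eef_pos"],4),"z",np.round(Rm[:,2],3),"y",np.round(Rm[:,1],3),"F",np.round(s["force"],1),"gap",round(s["finger_gap"],3))
    return s,Rm
E
python3 - <<'E'
from h import *
np.set_printoptions(suppress=True)
st()
for c in ("top","scene"):
    snap(c,c+"0")
    K,W=cal(c); print(c,np.round(np.linalg.inv(W)[:3,3],3),np.round(K[0,0]))
    for l in ["dock","hasp","hasp_tab","beam_c","block1_c","spray","gluejar","wrench","driver","cover","offcut"]:
        for d in eyes.search_frame(c,l)[:6]:
            if d["conf"]>.2:
                p=c2w(c,d["point"]); print(l,round(d["conf"],2),np.round(p,3),np.round(px(c,p)))
E
python3 -c "
import cv2,numpy as np
a=cv2.imread('pics/top0.png');b=cv2.imread('pics/scene0.png')
cv2.imwrite('pics/both.png',cv2.resize(np.vstack([a,b]),(0,0),fx=.71,fy=.71))"
```

```text
pics
t 0.0 p [0.1717 0.6002 0.2443] z [-0.001 -0.002 -1.   ] y [ 0.275  0.961 -0.002] F [-0.3  0.3 -0.5] gap 1.0
top [0.373 0.029 1.566] 513.0
dock 0.74 [0.597 0.04  0.033] [272. 194.]
hasp 0.73 [0.482 0.021 0.093] [279. 231.]
hasp 0.73 [ 0.287 -0.235  0.02 ] [365. 297.]
hasp_tab 0.84 [0.48  0.025 0.093] [277. 232.]
beam_c 0.65 [0.611 0.269 0.019] [197. 191.]
block1_c 0.93 [ 0.498 -0.373  0.035] [410. 226.]
spray 0.64 [0.293 0.406 0.141] [139. 299.]
gluejar 0.72 [ 0.73  -0.348  0.072] [402. 148.]
wrench 0.93 [0.278 0.284 0.008] [191. 301.]
wrench 0.31 [0.592 0.038 0.035] [273. 196.]
wrench 0.25 [0.484 0.023 0.092] [278. 230.]
driver 0.74 [ 0.284 -0.237  0.022] [366. 298.]
driver 0.58 [0.594 0.039 0.031] [272. 195.]
cover 0.85 [ 0.646 -0.424  0.014] [423. 179.]
offcut 0.86 [0.762 0.097 0.023] [254. 142.]
offcut 0.44 [0.595 0.038 0.028] [273. 195.]
scene [1.325 0.096 0.944] 401.0
dock 0.72 [0.626 0.04  0.031] [289. 248.]
hasp 0.94 [0.489 0.02  0.094] [287. 198.]
hasp_tab 0.97 [0.491 0.023 0.092] [288. 199.]
hasp_tab 0.49 [0.625 0.038 0.034] [289. 247.]
beam_c 0.66 [0.628 0.268 0.025] [370. 256.]
block1_c 0.82 [ 0.519 -0.372  0.02 ] [162. 212.]
spray 0.75 [0.317 0.416 0.107] [417. 165.]
spray 0.49 [0.624 0.034 0.032] [288. 247.]
gluejar 0.69 [ 0.75  -0.343  0.054] [143. 268.]
wrench 0.7 [0.284 0.287 0.002] [370. 180.]
driver 0.81 [ 0.297 -0.237  0.012] [219. 170.]
cover 0.54 [ 0.646 -0.423  0.013] [132. 244.]
offcut 0.6 [0.782 0.089 0.03 ] [303. 297.]
```

View pics/top0.png

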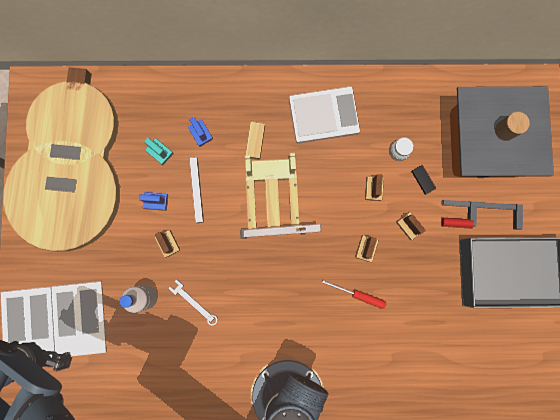

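View pics/scene0.png

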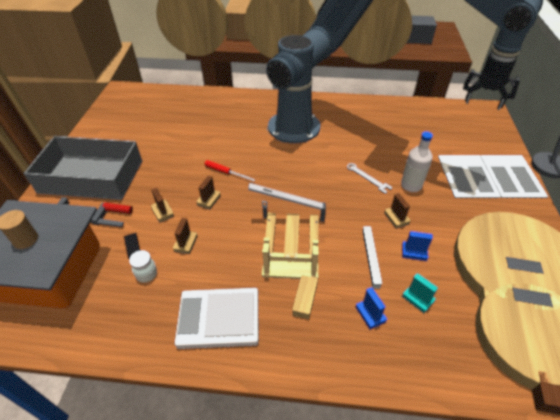

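The pictures show four brown-finned blocks, at top-view pixels (166,243), (374,187), (410,226) and (367,248). Three blue/turquoise look-alikes stand at (200,131), (158,151) and (153,201), and I'll leave those alone. The beam is at (197,190) and the dock at (272,195), with the hasp across its front. Next I'll move the wrist camera over the dock, keeping high above the spray bottle.

```bash

python3 -m creep '[{"delta_rot":[0,0,0],"travel":[0,0,4.9],"hand":-1},{"delta_rot":[0,0,0],"travel":[0,0,4.9],"hand":-1},{"delta_rot":[0,0,0],"travel":[0,0,4.9],"hand":-1},{"delta_rot":[0,0,0],"travel":[3.5,-3.5,0],"hand":-1},{"delta_rot":[0,0,0],"travel":[3.5,-3.5,0],"hand":-1},{"delta_rot":[0,0,0],"travel":[3.5,-3.5,0],"hand":-1},{"delta_rot":[0,0,0],"travel":[3.5,-3.5,0],"hand":-1},{"delta_rot":[0,0,0],"travel":[3.5,-3.5,0],"hand":-1},{"delta_rot":[0,0,0],"travel":[3.5,-3.5,0],"hand":-1},{"delta_rot":[0,0,0],"travel":[3.5,-3.5,0],"hand":-1}]' >/dev/null
python3 -m creep '[{"delta_rot":[0,0,0],"travel":[0,-4.9,0],"hand":-1},{"delta_rot":[0,0,0],"travel":[0,-4.9,0],"hand":-1},{"delta_rot":[0,0,0],"travel":[0,-4.9,0],"hand":-1},{"delta_rot":[0,0,0],"travel":[0,-4.9,0],"hand":-1},{"delta_rot":[0,0,0],"travel":[0,-4.9,0],"hand":-1},{"delta_rot":[0,0,0],"travel":[0,-4.9,0],"hand":-1},{"delta_rot":[0,0,0],"travel":[0,-4.9,0],"hand":-1}]'
python3 - <<'E'
from h import *
s,_=st(); print(np.round(s["joints"],3))
K,W=cal("wrist"); M=np.linalg.inv(W); print(np.round(M,3),K[0,0])
im=snap("wrist","w1")
K,W=cal("top")
snap("top")
for l in ["block1_c","beam_c","hasp","dock"]:
    for d in eyes.silhouettes("top",l)[:8]:
        if d["conf"]<.2: continue
        c=cv2.findContours(d["mask"].astype(np.uint8),0,2)[0]; c=max(c,key=cv2.contourArea)
        (u,v),wh,a=cv2.minAreaRect(c); print(l,round(d["conf"],2),np.round([u,v]),np.round(wh,1),round(a),np.round(ray("top",u,v,.03),3))
E
```

```text
time_s: 2.9
eef_pos: [0.4194, 0.0029, 0.3993]
tool_rot: [0.006, 0.132, 0.991, 0.003]
force: [1.0, -0.6, 1.0]
finger_gap: 0.997
t 2.9 p [0.4194 0.0029 0.3993] z [ 0.012  0.004 -1.   ] y [0.262 0.965 0.007] F [ 1.  -0.6  1. ] gap 0.997
[-0.266  0.058  1.684  0.007  1.388 -1.573]
[[ 0.261 -0.912 -0.316  0.339]
 [ 0.965  0.248  0.08   0.024]
 [ 0.006 -0.325  0.946  0.527]
 [ 0.     0.     0.     1.   ]] 352.9120727946746
block1_c 0.94 [411. 226.] [25.6 19.2] 50 [ 0.498 -0.377  0.03 ]
block1_c 0.68 [255. 140.] [15.3 36.1] 9 [0.765 0.092 0.03 ]
beam_c 0.66 [196. 190.] [65.5  9.4] 85 [0.612 0.271 0.03 ]
beam_c 0.46 [167. 243.] [25.  17.9] 63 [0.453 0.356 0.03 ]
hasp 0.65 [400. 150.] [22. 21.] 90 [ 0.732 -0.353  0.03 ]
hasp 0.45 [367. 248.] [17.2 24.5] 16 [ 0.433 -0.242  0.03 ]
dock 0.94 [269. 196.] [85. 58.] 90 [0.594 0.05  0.03 ]
```

View pics/w1.png

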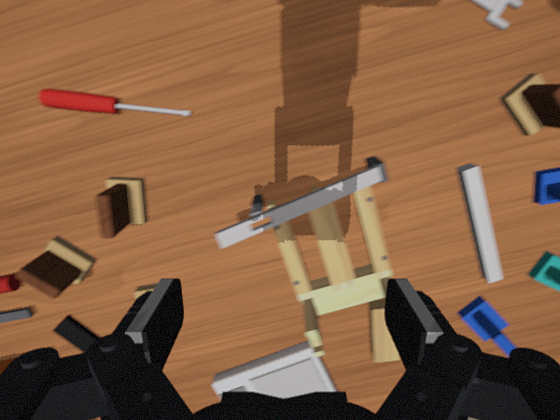

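The wrist view shows the closed hasp running from the tab at (220,240) to the hinge at (380,170), with the dock behind it and the block lanes clear. I'll enlarge it to get the keypoints for the dock pose.

```bash
python3 - <<'E'
import cv2
im=cv2.imread("pics/w1.png")[150:360,200:410]
cv2.imwrite("pics/c1.png",cv2.resize(im,(588,588),interpolation=cv2.INTER_CUBIC))
E
```

```text
(no output)
```

View pics/c1.png

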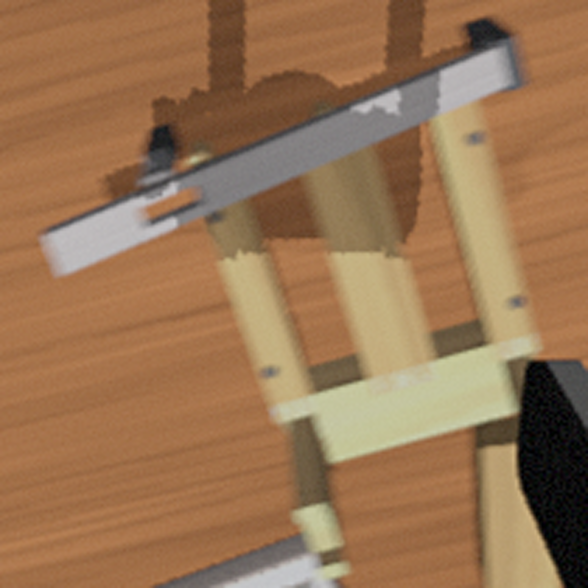

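```bash
cat > dockfit.py <<'E'
from h import *
s,_=st()
f=lambda u,v,z: np.round(ray("wrist",200+u/2.8,150+v/2.8,z)[:2],4)
T1,T2=f(45,240,.06),f(63,275,.06)
Ra,Rb=f(222,262,.032),f(275,402,.032)
La,Lb=f(484,105,.032),f(537,340,.032)
h1,h2=f(507,45,.06),f(520,85,.06)
print("tab",T1,T2,np.linalg.norm(T1-T2),"hinge end",h1,h2, "len",np.linalg.norm((T1+T2-h1-h2)/2))
for a,b in ((Ra,Rb),(La,Lb)): d=b-a; print("strip yaw",np.degrees(np.arctan2(d[1],d[0])))
d=(h1+h2-T1-T2); print("hasp yaw",np.degrees(np.arctan2(d[1],d[0]))-90)
y=np.arctan2(*( (Rb-Ra+Lb-La)[::-1])); x=np.array([np.cos(y),np.sin(y)]); n=np.array([-x[1],x[0]])
print("width",(La-Ra)@n,"mid n",((La+Ra)@n+(Lb+Rb)@n)/4, "end x",Rb@x,Lb@x)
t=(T1+T2)/2; print("front x",t@x+.012,"mid from tab",t@n+.144)
E
python3 dockfit.py
```

```text
t 3.2 p [0.4197 0.0055 0.3989] z [ 0.011  0.004 -1.   ] y [0.261 0.965 0.007] F [0.5 0.3 0.1] gap 0.998
tab [ 0.5058 -0.1157] [ 0.5269 -0.113 ] 0.021272047386182654 hinge end [0.4679 0.1301] [0.489  0.1328] len 0.24870474462703765
strip yaw 3.7607993233105748
strip yaw 1.643444843187598
hasp yaw 8.765429001088123
width 0.15641737023258345 mid n 0.01920667368523382 end x 0.6445417624529131 0.6512306653845508
front x 0.5229232702159401 mid from tab 0.007432591912090808
```

```bash
python3 - <<'E'
from h import *
print(eyes.calibration("wrist"),eyes.calibration("top").keys())
a=cal("wrist")[1]; im=snap("wrist","w2"); b=cal("wrist")[1]; print(abs(a-b).max()); st()
o=cv2.imread("pics/w1.png"); n=cv2.imread("pics/w2.png")
g=lambda i:cv2.cvtColor(i,6)[100:270,60:500].astype(np.float32)
print(cv2.phaseCorrelate(g(o),g(n)))
for nm in ["w2","top0"]:
    im=cv2.imread(f"pics/{nm}.png")
    c=im[150:360,200:410] if nm=="w2" else im[140:250,225:335]
    cv2.imwrite(f"pics/z{nm}.png",cv2.resize(c,(400,400),interpolation=cv2.INTER_CUBIC))
cv2.imwrite("pics/z2.png",np.hstack([cv2.imread("pics/zw2.png"),cv2.imread("pics/ztop0.png")]))
E
```

```text
{'intrinsics': array([[352.91207279,   0.        , 283.71029868],
       [  0.        , 352.91207279, 210.80733543],
       [  0.        ,   0.        ,   1.        ]]), 'world_to_cam': array([[ 0.26025879,  0.96551924,  0.00616047, -0.11709962],
       [-0.91291071,  0.24814568, -0.32406443,  0.47430308],
       [-0.31441914,  0.07871666,  0.94601495, -0.39351051],
       [ 0.        ,  0.        ,  0.        ,  1.        ]])} dict_keys(['intrinsics', 'world_to_cam'])
0.001278361966665198
t 3.25 p [0.4197 0.006  0.3989] z [ 0.011  0.004 -1.   ] y [0.26  0.966 0.007] F [-0.4  0.2  0.4] gap 0.995
((0.017360526225161266, 0.10396139546728023), 1.0702497279791185)
```

View pics/z2.png

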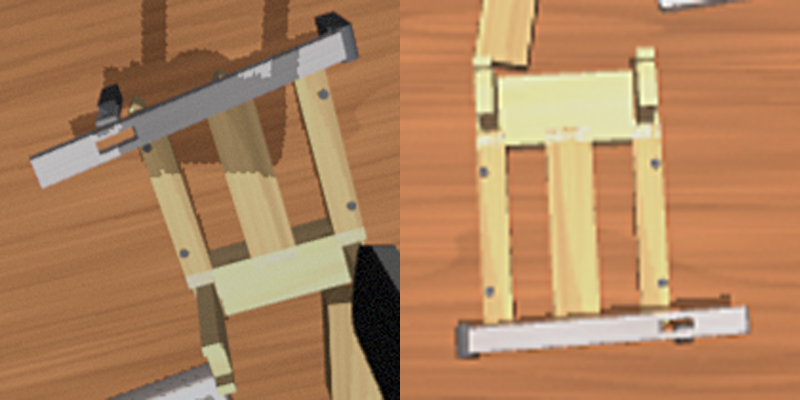

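The hasp isn't level: the networks put its middle at z≈0.093 in both views, so the tab must be raised already. I'll triangulate it from the two views.

```bash
cat > tri.py <<'E'
from h import *
def tri(obs):  # obs: (cam,u,v)
    A=[];b=[]
    for c,u,v in obs:
        p=ray(c,u,v,0);q=ray(c,u,v,.5);d=(q-p)/np.linalg.norm(q-p);P=np.eye(3)-np.outer(d,d);A.append(P);b.append(P@p)
    x=np.linalg.lstsq(np.vstack(A),np.hstack(b),rcond=None)[0]
    return x,[np.round(px(c,x)-[u,v],1) for c,u,v in obs]
E
python3 - <<'E'
from tri import *
w=lambda u,v:("wrist",200+u/2.8,150+v/2.8)
t=lambda u,v:("top",225+(u-400)*.275,140+v*.275)
for n,a,b in [("tabend",w(53,257),t(747,320)),("hingeend",w(514,64),t(464,342)),("slot mid",w(172,205),t(675,325)),("rest slab Lfront",w(535,342),t(480,140)),("slab Rfront",w(272,408),t(658,135)),
 ("screwR1",w(215,215),t(662,282)),("screwR2",w(270,370),t(655,162)),("screwL2",w(517,300),t(484,171)),("screwL1",w(475,137),t(490,291)),("slab rb",w(335,460),t(0,0))]:
    if n!="slab rb": x,e=tri([a,b]); print(n,np.round(x,4),*e)
E
```

```text
tabend [ 0.4875 -0.094   0.1326] [-1.6 -0.5] [-0.6 -0.4]
hingeend [0.4732 0.127  0.0781] [-0.7  0.8] [-0.4  0.3]
slot mid [ 0.4845 -0.0397  0.1156] [-1.1 -0.1] [-0.4 -0.2]
rest slab Lfront [0.6433 0.1185 0.0398] [-1.7  0.9] [-0.9  0.3]
slab Rfront [ 0.6492 -0.0315  0.0329] [-0.5  0. ] [-0.2 -0. ]
screwR1 [ 0.5268 -0.033   0.0287] [-1.1  0. ] [-0.6 -0.1]
screwR2 [ 0.6274 -0.028   0.0282] [-1.1  0.1] [-0.6 -0.1]
screwL2 [0.6185 0.1149 0.0336] [-1.4  0.7] [-0.7  0.2]
screwL1 [0.5177 0.1091 0.0388] [-1.2  0.9] [-0.6  0.3]
```

The dock origin comes out at about (0.4915, 0.036) with a yaw of 3.3°. The hasp sits at about 0.31 rad, with its tab at (0.486, −0.076, 0.12). I'll turn the jaws along dock x and move in above the tab.

```bash

python3 -m creep '[{"delta_rot":[-0.2,0.6,-8.2],"travel":[0.75,-0.95,-1.5],"hand":-1},{"delta_rot":[0,0,-8.2],"travel":[0.75,-0.95,-1.5],"hand":-1},{"delta_rot":[0,0,-8.2],"travel":[0.75,-0.95,-1.5],"hand":-1},{"delta_rot":[0,0,-8.2],"travel":[0.75,-0.95,-1.5],"hand":-1},{"delta_rot":[0,0,-8.2],"travel":[0.75,-0.95,-1.5],"hand":-1},{"delta_rot":[0,0,-8.2],"travel":[0.75,-0.95,-1.5],"hand":-1},{"delta_rot":[0,0,-8.2],"travel":[0.75,-0.95,-1.5],"hand":-1},{"delta_rot":[0,0,-8.2],"travel":[0.75,-0.95,-1.5],"hand":-1},{"delta_rot":[0,0,-5],"travel":[0.5,-0.6,-1.5],"hand":-1},{"delta_rot":[0,0,0],"travel":[0,0,0],"hand":-1}]' > /dev/null
cat > d.py <<'E'
import numpy as np
from scipy.spatial.transform import Rotation as R
O=np.array([.4915,.0364]);YAW=np.radians(3.3)
C,S=np.cos(YAW),np.sin(YAW);A=np.array([[C,-S],[S,C]])
def w(x,y): return O+A@[x,y]
def inv(p): return A.T@(np.array(p[:2])-O)
E
python3 - <<'E'
from h import *
from d import *
s,Rm=st(); print(np.round(s["joints"],2)); print(w(-.012,-.112), "need cm",100*(np.append(w(-.012,-.112),.115)-s["eef_pos"]),"jaw deg",np.degrees(np.arctan2(Rm[1,1],Rm[0,1])))
E
```

```text
t 4.25 p [ 0.4891 -0.0568  0.2599] z [ 0.001 -0.005 -1.   ] y [0.998 0.067 0.001] F [-0.4  0.6  0.6] gap 1.004
[-0.34  0.33  1.74 -0.    1.07 -0.41]
[ 0.48596707 -0.07610505] need cm [ -0.31828954  -1.92761061 -14.49025049] jaw deg 3.846745118026215
```

```bash

python3 -m creep '[{"delta_rot":[0,0,0],"travel":[-0.3,-1.9,-3],"hand":-1},{"delta_rot":[0,0,0],"travel":[0,0,-4],"hand":-1},{"delta_rot":[0,0,0],"travel":[0,0,-4],"hand":-1},{"delta_rot":[0,0,0],"travel":[0,0,-3],"hand":-1},{"delta_rot":[0,0,0],"travel":[0,0,0],"hand":-1},{"delta_rot":[0,0,0],"travel":[0,0,0],"hand":-1}]' 
python3 - <<'E'
from h import *
from d import *
s,Rm=st(); print("need cm",100*(np.append(w(-.012,-.112),.115)-s["eef_pos"]))
a=cal("wrist")[1]; snap("wrist","w3")
E
```

```text
time_s: 4.85
eef_pos: [0.4915, -0.0675, 0.1215]
tool_rot: [0.007, 0.672, 0.74, 0.001]
force: [0.2, -0.2, -1.0]
finger_gap: 0.999
t 4.85 p [ 0.4915 -0.0675  0.1215] z [ 0.013 -0.008 -1.   ] y [0.995 0.096 0.012] F [ 0.2 -0.2 -1. ] gap 0.999
need cm [-0.54942811 -0.85609166 -0.65275953]
```

View pics/w3.png

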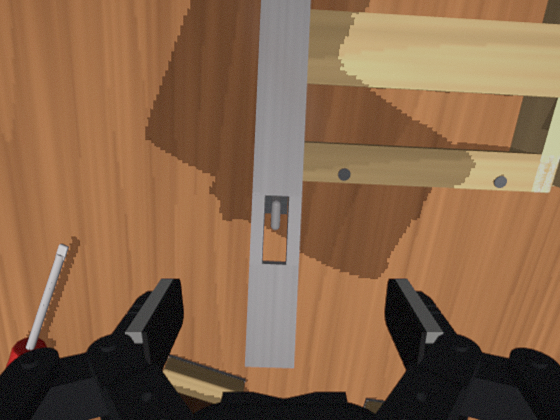

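The tab is between the fingers, which are about 5 mm too far in +x. I'll correct that, lower and pinch.

```bash

python3 -m creep '[{"delta_rot":[0.4,0.7,-2],"travel":[-0.5,-0.8,-0.6],"hand":-1},{"delta_rot":[0,0,0],"travel":[-0.1,-0.2,-0.2],"hand":-1},{"delta_rot":[0,0,0],"travel":[0,0,0],"hand":-1}]' 25
python3 -m creep '[{"delta_rot":[0,0,0],"travel":[0,0,0],"hand":0.8},{"delta_rot":[0,0,0],"travel":[0,0,0],"hand":0.8},{"delta_rot":[0,0,0],"travel":[0,0,0],"hand":0.8},{"delta_rot":[0,0,0],"travel":[0,0,0],"hand":0.8},{"delta_rot":[0,0,0],"travel":[0,0,0],"hand":0.8},{"delta_rot":[0,0,0],"travel":[0,0,0],"hand":0.8}]' 25
python3 - <<'E'
from h import *
from d import *
s,Rm=st(); p=s["eef_pos"]; print(inv(p)*1000)
# remaining arc, deltas in cm from current
import math
y0,z0=.092-inv(p)[1],p[2]+.005-.055; print("radius",math.hypot(y0,z0),"ang",math.atan2(z0,y0))
r0=math.hypot(y0,z0);a0=math.atan2(z0,y0)
prev=None
for k in range(0,15):
    a=a0+k*(1.95-a0)/14; q=np.append(w(inv(p)[0],.092-r0*math.cos(a)),.05+r0*math.sin(a))
    if prev is not None: print(round(a,2),np.round((q-prev)*100,2))
    prev=q
E
```

```text
time_s: 5.2
eef_pos: [0.4879, -0.0785, 0.1176]
tool_rot: [0.004, 0.685, 0.728, 0.001]
force: [-0.0, 1.0, -0.5]
finger_gap: 0.998
time_s: 5.8
eef_pos: [0.4872, -0.0796, 0.1191]
tool_rot: [0.005, 0.686, 0.728, 0.001]
force: [1.0, 0.4, 1.5]
finger_gap: 0.23
t 5.8 p [ 0.4872 -0.0796  0.1191] z [ 0.008 -0.005 -1.   ] y [0.998 0.06  0.008] F [1.  0.4 1.5] gap 0.23
[ -10.97847414 -115.58878968]
radius 0.21877388262965158 ang 0.3211478158693376
0.44 [-0.05  0.94  2.36]
0.55 [-0.07  1.21  2.24]
0.67 [-0.08  1.46  2.08]
0.79 [-0.1   1.69  1.9 ]
0.9 [-0.11  1.9   1.69]
1.02 [-0.12  2.08  1.46]
1.14 [-0.13  2.24  1.2 ]
1.25 [-0.14  2.36  0.94]
1.37 [-0.14  2.45  0.66]
1.48 [-0.14  2.51  0.37]
1.6 [-0.15  2.54  0.07]
1.72 [-0.15  2.53 -0.22]
1.83 [-0.14  2.49 -0.52]
1.95 [-0.14  2.41 -0.8 ]
```

```bash

python3 -m creep '[{"delta_rot":[0,0,0],"travel":[-0.05,0.94,2.36],"hand":0.8},{"delta_rot":[0,0,0],"travel":[-0.07,1.21,2.24],"hand":0.8},{"delta_rot":[0,0,0],"travel":[-0.08,1.46,2.08],"hand":0.8},{"delta_rot":[0,0,0],"travel":[-0.1,1.69,1.9],"hand":0.8},{"delta_rot":[0,0,0],"travel":[-0.11,1.9,1.69],"hand":0.8},{"delta_rot":[0,0,0],"travel":[0,0,0],"hand":0.8}]' 
cat > arc.py <<'E'
from h import *
from d import *
import math,sys
end=float(sys.argv[1])
s,Rm=st(); p=s["eef_pos"]; q=inv(p)
y0,z0=.092-q[1],p[2]+.005-.055; r0=math.hypot(y0,z0);a0=math.atan2(z0,y0); print("r",r0,"a",a0,q*1000)
n=max(1,round(abs(end-a0)/.115)); prev=None
for k in range(n+1):
    a=a0+k*(end-a0)/n; rr=r0+(.2165-r0)*k/n; Q=np.append(w(q[0]+(-.0115-q[0])*k/n,.092-rr*math.cos(a)),.05+rr*math.sin(a))
    if prev is not None: print(round(a,2),np.round((Q-prev)*100,2))
    prev=Q
E
python3 arc.py 1.95
```

```text
time_s: 6.4
eef_pos: [0.4839, -0.0066, 0.2227]
tool_rot: [0.005, 0.687, 0.727, 0.001]
force: [-0.6, -0.4, -0.4]
finger_gap: 0.228
t 6.4 p [ 0.4839 -0.0066  0.2227] z [ 0.009 -0.006 -1.   ] y [0.998 0.056 0.009] F [-0.6 -0.4 -0.4] gap 0.228
r 0.2188905247832397 a 0.9090431238999056 [-10.0613401 -42.5084301]
1.02 [-0.14  2.09  1.41]
1.14 [-0.15  2.24  1.16]
1.26 [-0.15  2.35  0.89]
1.37 [-0.16  2.44  0.61]
1.49 [-0.16  2.49  0.33]
1.6 [-0.16  2.51  0.04]
1.72 [-0.16  2.49 -0.25]
1.83 [-0.16  2.44 -0.54]
1.95 [-0.15  2.36 -0.82]
```

```bash

python3 -m creep '[{"delta_rot":[0,0,0],"travel":[-0.14,2.09,1.4],"hand":0.8},{"delta_rot":[0,0,0],"travel":[-0.15,2.24,1.16],"hand":0.8},{"delta_rot":[0,0,0],"travel":[-0.15,2.35,0.9],"hand":0.8},{"delta_rot":[0,0,0],"travel":[-0.16,2.44,0.6],"hand":0.8},{"delta_rot":[0,0,0],"travel":[-0.16,2.5,0.33],"hand":0.8},{"delta_rot":[0,0,0],"travel":[-0.16,2.5,0.04],"hand":0.8},{"delta_rot":[0,0,0],"travel":[-0.16,2.5,-0.25],"hand":0.8},{"delta_rot":[0,0,0],"travel":[-0.16,2.44,-0.54],"hand":0.8},{"delta_rot":[0,0,0],"travel":[-0.15,2.36,-0.8],"hand":0.8},{"delta_rot":[0,0,0],"travel":[0,0,0],"hand":0.8}]' 
python3 arc.py 2.05
```

```text
time_s: 7.4
eef_pos: [0.4745, 0.2014, 0.2554]
tool_rot: [0.016, 0.685, 0.728, -0.006]
force: [1.0, 0.4, -0.2]
finger_gap: 0.227
t 7.4 p [0.4745 0.2014 0.2554] z [ 0.015 -0.031 -0.999] y [0.998 0.061 0.014] F [ 1.   0.4 -0.2] gap 0.227
r 0.2181933266993182 a 1.9152718205033916 [ -7.45508072 165.68454772]
2.05 [-0.55  2.59 -1.33]
```

The hasp is swung to about 1.9 rad. I'll release it, rise and survey the right-hand blocks.

```bash

python3 -m creep '[{"delta_rot":[0,0,0],"travel":[0,0,0],"hand":-0.2},{"delta_rot":[0,0,0],"travel":[0,0,0],"hand":-1},{"delta_rot":[0,0,0],"travel":[0,0,0],"hand":-1},{"delta_rot":[0,0,0],"travel":[0,0,4],"hand":-1},{"delta_rot":[-1.7,0.8,0],"travel":[0,0,4.5],"hand":-1},{"delta_rot":[0,0,0],"travel":[0,0,4.5],"hand":-1},{"delta_rot":[0,0,-8.4],"travel":[1.1,-4.6,0],"hand":-1},{"delta_rot":[0,0,-8.4],"travel":[1.1,-4.6,0],"hand":-1},{"delta_rot":[0,0,-8.4],"travel":[1.1,-4.6,0],"hand":-1},{"delta_rot":[0,0,-8.4],"travel":[1.1,-4.6,0],"hand":-1}]' 
python3 -m creep '[{"delta_rot":[0,0,-8.4],"travel":[1.1,-4.6,0],"hand":-1},{"delta_rot":[0,0,-8.4],"travel":[1.1,-4.6,0],"hand":-1},{"delta_rot":[0,0,-8.4],"travel":[1.1,-4.6,0],"hand":-1},{"delta_rot":[0,0,-8.4],"travel":[1.1,-4.6,0],"hand":-1},{"delta_rot":[0,0,-8.4],"travel":[1.1,-4.6,0],"hand":-1},{"delta_rot":[0,0,-8.4],"travel":[1.1,-4.6,0],"hand":-1},{"delta_rot":[0,0,-7],"travel":[1.1,-4.6,0],"hand":-1},{"delta_rot":[0,0,0],"travel":[0,0,0],"hand":-1},{"delta_rot":[0,0,0],"travel":[0,0,0],"hand":-1}]' 
python3 - <<'E'
from h import *
s,_=st(); print(np.round(s["joints"],2))
W=cal("wrist")[1]; np.save("W4.npy",W); snap("wrist","w4")
for l in ["block1_c"]:
    for d in eyes.silhouettes("wrist",l):
        u=np.argwhere(d["mask"]).mean(0)[::-1]; print(round(d["conf"],2),np.round(u),d["mask"].sum(),np.round(ray("wrist",*u,.04,W),3))
E
```

```text
time_s: 8.4
eef_pos: [0.5178, 0.0097, 0.3888]
tool_rot: [0.013, 0.87, 0.493, -0.027]
force: [0.0, 1.5, 0.1]
finger_gap: 1.0
time_s: 9.3
eef_pos: [0.5908, -0.3419, 0.3846]
tool_rot: [-0.001, 1.0, -0.006, -0.03]
force: [0.4, 0.3, 0.4]
finger_gap: 0.996
t 9.3 p [ 0.5908 -0.3419  0.3846] z [-0.06   0.003 -0.998] y [-0.011 -1.    -0.002] F [0.4 0.3 0.4] gap 0.996
[-0.67  0.53  1.04 -0.04  1.62  0.91]
0.8 [310. 200.] 1892 [ 0.508 -0.378  0.04 ]
0.52 [ 37. 136.] 9532 [ 0.601 -0.016  0.04 ]
0.45 [232. 119.] 2176 [ 0.62  -0.275  0.04 ]
```

View pics/w4.png

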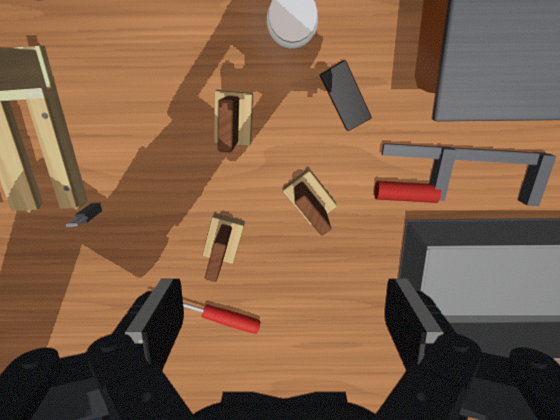

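The view is clear: blocks at (233,122), (311,200) and (223,245), all with dark-brown fins and pale bases. I'll fit the block model to each.

```bash
cat > bf.py <<'E'
from h import *
from d import inv,YAW
from scipy.optimize import minimize
def hull(K,W,x,y,a,L,w,z0,z1,sh,dz=0):
    P=np.array([[i*L/2,j*w/2,z] for i in(-1,1) for j in(-1,1) for z in(z0,z1)])
    c,s=np.cos(a),np.sin(a); P=P@np.array([[c,s,0],[-s,c,0],[0,0,1]])+[x,y,dz]
    q=(W@np.c_[P,np.ones(8)].T)[:3]; u=K@np.array([q[0],-q[1],-q[2]]); u=(u[:2]/u[2]).T
    m=np.zeros(sh,np.uint8); cv2.fillConvexPoly(m,cv2.convexHull(np.round(u*16).astype(np.int32)),1,shift=4); return m>0
def fit(im,W,x0,y0,cam="wrist",dz=0,verbose=1):
    K=cal(cam)[0]; g=cv2.GaussianBlur(im,(3,3),0).astype(int); Rr,G,B=g[...,0],g[...,1],g[...,2]
    pale=(Rr>120)&(G>.68*Rr)&(B<.85*Rr); dark=(Rr<115)&(Rr>B+5)
    best=None
    for a0 in np.radians(np.arange(0,180,15)):
        def f(p):
            b=hull(K,W,*p,.070,.050,0,.018,pale.shape,dz); n=hull(K,W,*p,.062,.018,.018,.084,pale.shape,dz)
            roi=hull(K,W,p[0],p[1],0,.13,.13,0,.05,pale.shape,dz)
            return ((pale&roi)^(b&~n)).sum()+.7*(n&~dark).sum()
        s0=[[x0,y0,a0],[x0+.012,y0,a0],[x0,y0+.012,a0],[x0,y0,a0+.25]]
        o=minimize(f,s0[0],method="Nelder-Mead",options=dict(initial_simplex=s0,xatol=1e-4,fatol=.5))
        if best is None or o.fun<best.fun: best=o
    x,y,a=best.x; a=(np.degrees(a)+90)%180-90
    if verbose: print("block",np.round([x,y],4),"fin yaw",round(a,1),"cost",best.fun,"dock xy mm",np.round(inv([x,y])*1000,1))
    return x,y,a
E
python3 - <<'E'
from bf import *
im=cv2.imread("pics/w4.png")[...,::-1]; W=np.load("W4.npy")
for u,v in [(233,115),(310,195),(226,238)]:
    p=ray("wrist",u,v,.03,W); fit(im,W,p[0],p[1])
E
```

```text
block [ 0.6159 -0.2703] fin yaw -4.7 cost 3716.9 dock xy mm [ 106.6 -313.4]
block [ 0.4431 -0.3399] fin yaw -1.9 cost 6997.1 dock xy mm [ -69.9 -372.9]
block [ 0.4664 -0.0615] fin yaw -38.6 cost 3252.6 dock xy mm [-30.7 -96.3]
```

```bash
python3 - <<'E'
from bf import *
im=cv2.imread("pics/w4.png")[...,::-1]
for u,v in [(218,105),(245,130),(240,240),(310,180),(228,125),(313,208),(222,250),(350,260),(160,100),(130,150),(280,150),(330,220)]: print(u,v,im[v-1:v+2,u-1:u+2].mean((0,1)).round())
E
```

```text
218 105 [133. 105.  74.]
245 130 [149. 125.  89.]
240 240 [165. 123.  83.]
310 180 [212. 189. 140.]
228 125 [136.  89.  61.]
313 208 [112.  71.  48.]
222 250 [130.  85.  56.]
350 260 [169. 117.  77.]
160 100 [177. 125.  82.]
130 150 [190. 135.  91.]
280 150 [179. 126.  83.]
330 220 [164. 113.  75.]
```

```bash
sed -i 's/pale=.*/pale=(Rr>100)\&(G>.755*Rr)\&(B<.85*Rr); dark=(Rr<145)\&(G<.72*Rr)/' bf.py
python3 - <<'E'
from bf import *
im=cv2.imread("pics/w4.png")[...,::-1]; W=np.load("W4.npy")
o=im[...,::-1].copy(); K=cal("wrist")[0]
for u,v in [(233,115),(310,195),(226,238)]:
    p=ray("wrist",u,v,.03,W); x,y,a=fit(im,W,p[0],p[1])
    for g in [(.07,.05,0,.018),(.062,.018,.018,.084)]:
        c=cv2.findContours(hull(K,W,x,y,np.radians(a),*g,(420,560)).astype(np.uint8),0,2)[0]; cv2.drawContours(o,c,-1,(0,255,0),1)
cv2.imwrite("pics/f4.png",cv2.resize(o[70:300,180:360],(0,0),fx=2.5,fy=2.5))
E
```

```text
block [ 0.6158 -0.2716] fin yaw -4.9 cost 320.9 dock xy mm [ 106.3 -314.7]
block [ 0.4977 -0.3808] fin yaw 35.7 cost 335.29999999999995 dock xy mm [ -17.9 -416.9]
block [ 0.4281 -0.2431] fin yaw -18.8 cost 314.0 dock xy mm [ -79.3 -275.4]
```

View pics/f4.png

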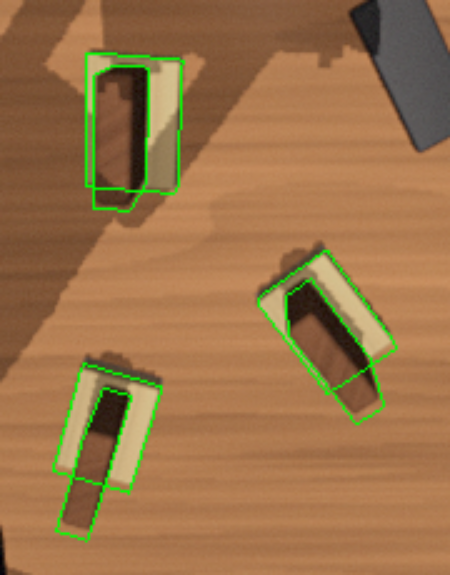

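All three fits match the picture. First is the far block at (0.616, −0.272), which goes to the back of the right lane.

```bash

python3 -m creep '[{"delta_rot":[-0.2,-3.4,-4.3],"travel":[0.5,1.4,-4],"hand":-1},{"delta_rot":[0,0,0],"travel":[0.5,1.4,-4],"hand":-1},{"delta_rot":[0,0,0],"travel":[0.5,1.4,-4],"hand":-1},{"delta_rot":[0,0,0],"travel":[0.5,1.4,-4],"hand":-1},{"delta_rot":[0,0,0],"travel":[0.5,1.4,-4],"hand":-1},{"delta_rot":[0,0,0],"travel":[0,0,0],"hand":-1}]' >/dev/null
cat > to.py <<'E'
# need: to.py x y z jawdeg
from h import *
import sys
x,y,z,j=map(float,sys.argv[1:5]); s,Rm=st()
cur=np.degrees(np.arctan2(Rm[1,1],Rm[0,1])); zz=Rm[:,2]
print("need cm",np.round(100*(np.array([x,y,z])-s["eef_pos"]),2),"rot",np.round([np.degrees(-zz[1]),np.degrees(zz[0]),(j-cur+180)%360-180],2),"j",np.round(s["joints"],2))
E
python3 to.py .6158 -.2716 .055 -94.9
```

```text
t 10.0 p [ 0.6149 -0.2592  0.1867] z [ 0.01  -0.005 -1.   ] y [-0.077 -0.997  0.004] F [-1.   2.  -0.7] gap 1.001
need cm [  0.09  -1.24 -13.17] rot [ 0.29  0.56 -0.51] j [-0.57  0.64  1.38  0.    1.1   1.08]
```

```bash

python3 -m creep '[{"delta_rot":[0.3,0.5,-0.5],"travel":[0.1,-1.2,-2.5],"hand":-1},{"delta_rot":[0,0,0],"travel":[0,0,-3],"hand":-1},{"delta_rot":[0,0,0],"travel":[0,0,-3],"hand":-1},{"delta_rot":[0,0,0],"travel":[0,0,0],"hand":-1}]' >/dev/null
python3 to.py .6158 -.2716 .055 -94.9
```

```text
t 10.4 p [ 0.6204 -0.2709  0.1102] z [ 0.012 -0.009 -1.   ] y [-0.076 -0.997  0.008] F [-0.6  1.  -1.1] gap 1.002
need cm [-0.46 -0.07 -5.52] rot [ 0.49  0.7  -0.52] j [-0.58  0.75  1.41 -0.    0.97  1.07]
```

```bash

python3 -m creep '[{"delta_rot":[0.5,0.7,-0.5],"travel":[-0.45,0,-2],"hand":-1},{"delta_rot":[0,0,0],"travel":[-0.2,0,-2],"hand":-1},{"delta_rot":[0,0,0],"travel":[0,0,-1.4],"hand":-1},{"delta_rot":[0,0,0],"travel":[0,0,-0.2],"hand":-1},{"delta_rot":[0,0,0],"travel":[0,0,0],"hand":0.85},{"delta_rot":[0,0,0],"travel":[0,0,0],"hand":0.85},{"delta_rot":[0,0,0],"travel":[0,0,0],"hand":0.85},{"delta_rot":[0,0,0],"travel":[0,0,0],"hand":0.85},{"delta_rot":[0,0,0],"travel":[0,0,0],"hand":0.85},{"delta_rot":[0,0,0],"travel":[0,0,0],"hand":0.85}]' 60
python3 to.py .6158 -.2716 .055 -94.9
```

```text
time_s: 11.4
eef_pos: [0.6203, -0.2751, 0.0647]
tool_rot: [0.005, 0.999, -0.042, 0.008]
force: [-0.9, 0.5, -3.2]
finger_gap: 0.201
t 11.4 p [ 0.6203 -0.2751  0.0647] z [ 0.016 -0.011 -1.   ] y [-0.084 -0.996  0.009] F [-0.9  0.5 -3.2] gap 0.201
need cm [-0.45  0.35 -0.97] rot [ 0.62  0.92 -0.08] j [-0.58  0.81  1.43 -0.    0.89  1.07]
```

```bash

python3 -m creep '[{"delta_rot":[0.6,0.9,0],"travel":[0,0,3],"hand":0.85},{"delta_rot":[0,0,0],"travel":[0,0,4.5],"hand":0.85},{"delta_rot":[0,0,0],"travel":[0,0,4.5],"hand":0.85},{"delta_rot":[0,0,2],"travel":[-2.6,3.9,0],"hand":0.85},{"delta_rot":[0,0,2],"travel":[-2.6,3.9,0],"hand":0.85},{"delta_rot":[0,0,2],"travel":[-2.6,3.9,0],"hand":0.85},{"delta_rot":[0,0,2],"travel":[-2.6,3.9,0],"hand":0.85},{"delta_rot":[0,0,0],"travel":[-2.6,3.9,0],"hand":0.85},{"delta_rot":[0,0,0],"travel":[-2.6,3.9,0],"hand":0.85},{"delta_rot":[0,0,0],"travel":[-2.4,3.6,0],"hand":0.85}]' 
python3 -m creep '[{"delta_rot":[0,0,0],"travel":[0,0,0],"hand":0.85},{"delta_rot":[0,0,0],"travel":[0,0,0],"hand":0.85}]' >/dev/null
python3 to.py .4387 -.0027 .067 -86.7
```

```text
time_s: 12.4
eef_pos: [0.4351, -0.0029, 0.1866]
tool_rot: [0.002, 1.0, 0.026, 0.003]
force: [-0.0, 0.8, -2.5]
finger_gap: 0.201
t 12.6 p [0.4286 0.0022 0.1863] z [-0.002 -0.001 -1.   ] y [ 0.059 -0.998  0.001] F [ 0.8 -0.5 -2. ] gap 0.204
need cm [  1.01  -0.49 -11.93] rot [ 0.08 -0.12 -0.07] j [-0.26  0.37  1.97 -0.    0.81  1.26]
```

```bash

python3 -m creep '[{"delta_rot":[0,0,0],"travel":[1.0,-0.5,-3],"hand":0.85},{"delta_rot":[0,0,0],"travel":[0,0,-3],"hand":0.85},{"delta_rot":[0,0,0],"travel":[0,0,-3],"hand":0.85},{"delta_rot":[0,0,0],"travel":[0,0,-1.5],"hand":0.85},{"delta_rot":[0,0,0],"travel":[0,0,0],"hand":0.85},{"delta_rot":[0,0,0],"travel":[0,0,0],"hand":0.85}]' >/dev/null
python3 to.py .4387 -.0027 .067 -86.7
```

```text
t 13.2 p [ 0.4486 -0.009   0.079 ] z [ 0.013 -0.006 -1.   ] y [ 0.055 -0.998  0.007] F [ 0.6 -0.3 -1.4] gap 0.202
need cm [-0.99  0.63 -1.2 ] rot [0.35 0.74 0.16] j [-0.27  0.6   2.01 -0.01  0.51  1.25]
```

```bash

python3 -m creep '[{"delta_rot":[0.3,0.7,0],"travel":[-0.5,0.5,-0.8],"hand":0.85},{"delta_rot":[0,0,0],"travel":[0,0.1,-0.4],"hand":0.85},{"delta_rot":[0,0,0],"travel":[0,0,0],"hand":0.85}]' >/dev/null
python3 - <<'E'
from bf import *
snap("top","t5"); snap("scene","s5")
E
python3 to.py .4387 -.0027 .067 -86.7
python3 - <<'E'
import cv2,numpy as np
a=cv2.imread("pics/t5.png")[130:290,190:400]; b=cv2.imread("pics/s5.png")[130:290,180:390]
cv2.imwrite("pics/v5.png",cv2.resize(np.hstack([a,b]),(798,304),interpolation=cv2.INTER_CUBIC))
E
```

```text
t 13.6 p [ 0.4456 -0.0039  0.0682] z [ 0.005 -0.002 -1.   ] y [ 0.054 -0.999  0.002] F [-0.2 -1.3 -2.4] gap 0.196
need cm [-0.69  0.12 -0.12] rot [0.12 0.3  0.22] j [-0.26  0.63  2.02 -0.    0.49  1.26]
```

View pics/v5.png

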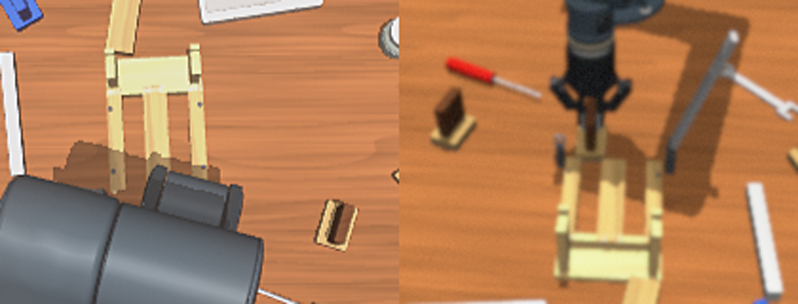

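The block is lined up with the mouth of the right lane, upright, and the hasp is swung well back. I'll slide it in.

```bash

python3 -m creep '[{"delta_rot":[0.1,0.3,0.2],"travel":[1,0.15,0],"hand":0.85},{"delta_rot":[0,0,0],"travel":[1,0.06,0],"hand":0.85},{"delta_rot":[0,0,0],"travel":[1,0.06,0],"hand":0.85},{"delta_rot":[0,0,0],"travel":[1,0.06,0],"hand":0.85},{"delta_rot":[0,0,0],"travel":[0.5,0.03,0],"hand":0.85}]' >/dev/null
python3 to.py .6104 .0072 .067 -86.7
```

```text
t 14.1 p [4.957e-01 1.000e-04 6.950e-02] z [ 0.003 -0.001 -1.   ] y [ 0.058 -0.998  0.001] F [-0.7  0.4 -1.9] gap 0.201
need cm [11.47  0.71 -0.25] rot [ 0.05  0.19 -0.02] j [-0.23  0.65  1.89 -0.    0.59  1.29]
```

```bash

python3 -m creep '[{"delta_rot":[0,0.2,0],"travel":[1.5,0.1,-0.2],"hand":0.85},{"delta_rot":[0,0,0],"travel":[1.6,0.1,-0.05],"hand":0.85},{"delta_rot":[0,0,0],"travel":[1.6,0.1,-0.05],"hand":0.85},{"delta_rot":[0,0,0],"travel":[1.6,0.1,0],"hand":0.85}]'
python3 -m creep '[{"delta_rot":[0,0,0],"travel":[1.6,0.1,0],"hand":0.85},{"delta_rot":[0,0,0],"travel":[1.3,0.07,0],"hand":0.85},{"delta_rot":[0,0,0],"travel":[0.6,0.03,0],"hand":0.85},{"delta_rot":[0,0,0],"travel":[0,0,0],"hand":0.85}]'
python3 to.py .6104 .0072 .067 -86.7
```

```text
time_s: 14.5
eef_pos: [0.5595, 0.005, 0.0659]
tool_rot: [-0.0, 1.0, 0.029, -0.003]
force: [-0.2, 0.1, -1.5]
finger_gap: 0.202
time_s: 14.9
eef_pos: [0.5985, 0.0075, 0.0652]
tool_rot: [0.0, 1.0, 0.03, -0.002]
force: [0.3, 0.1, -1.1]
finger_gap: 0.201
t 14.9 p [0.5985 0.0075 0.0652] z [-0.004 -0.    -1.   ] y [ 0.059 -0.998  0.   ] F [ 0.3  0.1 -1.1] gap 0.201
need cm [ 1.19 -0.03  0.18] rot [ 0.02 -0.24 -0.09] j [-0.17  0.74  1.63 -0.    0.78  1.34]
```

```bash

python3 -m creep '[{"delta_rot":[0,-0.2,0],"travel":[1,0.05,0],"hand":0.85},{"delta_rot":[0,0,0],"travel":[0.4,0,-0.2],"hand":0.85},{"delta_rot":[0,0,0],"travel":[0,0,0],"hand":0.85},{"delta_rot":[0,0,0],"travel":[0,0,0],"hand":0.2},{"delta_rot":[0,0,0],"travel":[0,0,0],"hand":0.2},{"delta_rot":[0,0,0],"travel":[0,0,0],"hand":0.2}]'
python3 -m creep '[{"delta_rot":[0,0,0],"travel":[0,0,3],"hand":0.2},{"delta_rot":[0,0,0],"travel":[0,0,4.8],"hand":-1},{"delta_rot":[0,0,0],"travel":[0,0,4.8],"hand":-1},{"delta_rot":[0,0,0],"travel":[0,0,4.8],"hand":-1},{"delta_rot":[0,0,0],"travel":[-1,-4.2,2.4],"hand":-1},{"delta_rot":[0,0,0],"travel":[-1,-4.2,2.4],"hand":-1},{"delta_rot":[0,0,0],"travel":[-1,-4.5,2.4],"hand":-1},{"delta_rot":[0,0,0],"travel":[-1,-4.5,0],"hand":-1},{"delta_rot":[0,0,0],"travel":[-1,-4.5,0],"hand":-1},{"delta_rot":[0,0,0],"travel":[-1,-4,0],"hand":-1}]'
python3 -m creep '[{"delta_rot":[0,0,0],"travel":[0,0,0],"hand":-1},{"delta_rot":[0,0,0],"travel":[0,0,0],"hand":-1},{"delta_rot":[0,0,0],"travel":[0,0,0],"hand":-1}]' >/dev/null
cat > look.py <<'E'
from bf import *
import sys
W=cal("wrist")[1]; im=snap("wrist",sys.argv[1]); st()
for a in sys.argv[2:]:
    x,y=map(float,a.split(",")); print("px",np.round(px("wrist",[x,y,.03],W))); fit(im,W,x,y)
E
python3 look.py w6 .4281,-.2431 .4977,-.3808 .6045,.0065
```

```text
time_s: 15.5
eef_pos: [0.6115, 0.008, 0.0656]
tool_rot: [0.0, 1.0, 0.03, -0.002]
force: [-0.6, 0.4, 0.1]
finger_gap: 0.403
time_s: 16.5
eef_pos: [0.547, -0.2507, 0.32]
tool_rot: [0.002, 0.999, 0.035, -0.002]
force: [0.0, 0.7, 0.2]
finger_gap: 1.002
t 16.85 p [ 0.5451 -0.2558  0.3193] z [-0.004 -0.004 -1.   ] y [ 0.063 -0.998  0.004] F [-0.5 -0.2 -0.3] gap 1.001
px [267. 252.]
block [ 0.4289 -0.2432] fin yaw -15.6 cost 378.29999999999995 dock xy mm [ -78.5 -275.5]
px [380. 207.]
block [ 0.4982 -0.3809] fin yaw 38.5 cost 396.0 dock xy mm [ -17.3 -417. ]
px [52. 97.]
block [0.7689 0.1708] fin yaw 88.6 cost 0.0 dock xy mm [284.7 118.2]
```

```bash

python3 -m creep '[{"delta_rot":[0,0,-6],"travel":[-2,0.2,-3.6],"hand":-1},{"delta_rot":[0,0,-6],"travel":[-2,0.2,-3.6],"hand":-1},{"delta_rot":[0,0,-6],"travel":[-2,0.2,-3.6],"hand":-1},{"delta_rot":[0,0,0],"travel":[-2,0.2,-3.6],"hand":-1},{"delta_rot":[0,0,0],"travel":[-1.6,0.2,-3],"hand":-1},{"delta_rot":[0,0,0],"travel":[0,0,0],"hand":-1},{"delta_rot":[0,0,0],"travel":[0,0,0],"hand":-1}]' >/dev/null
python3 to.py .4289 -.2432 .055 -105.6
```

```text
t 17.55 p [ 0.4513 -0.2359  0.1442] z [ 0.002 -0.008 -1.   ] y [-0.246 -0.969  0.008] F [0.1 0.2 0.2] gap 1.0
need cm [-2.24 -0.73 -8.92] rot [ 0.47  0.1  -1.34] j [-0.7   0.53  1.82 -0.01  0.79  1.13]
```

```bash

python3 -m creep '[{"delta_rot":[0.4,0.1,-1.3],"travel":[-1.2,-0.4,-2],"hand":-1},{"delta_rot":[0,0,0],"travel":[-0.9,-0.3,-2],"hand":-1},{"delta_rot":[0,0,0],"travel":[0,0,0],"hand":-1},{"delta_rot":[0,0,0],"travel":[0,0,0],"hand":-1}]' >/dev/null
python3 to.py .4289 -.2432 .055 -105.6
```

```text
t 17.95 p [ 0.4398 -0.2464  0.1102] z [ 0.015 -0.013 -1.   ] y [-0.264 -0.965  0.009] F [0.9 0.2 0.8] gap 1.0
need cm [-1.09  0.32 -5.52] rot [ 0.77  0.87 -0.31] j [-0.73  0.58  1.86  0.    0.68  1.1 ]
```

```bash

python3 -m creep '[{"delta_rot":[0.7,0.8,-0.3],"travel":[-0.8,0.3,-1.2],"hand":-1},{"delta_rot":[0.2,0.3,0],"travel":[-0.4,0.1,-2],"hand":-1},{"delta_rot":[0.2,0.3,0],"travel":[-0.3,0.1,-2],"hand":-1},{"delta_rot":[0,0,0],"travel":[0,0,0],"hand":-1}]' >/dev/null
python3 to.py .4289 -.2432 .055 -105.6
```

```text
t 18.35 p [ 0.4296 -0.2435  0.0609] z [-0.001 -0.002 -1.   ] y [-0.267 -0.964  0.002] F [-0.3  0.3 -0.1] gap 0.999
need cm [-0.07  0.03 -0.59] rot [ 0.1  -0.04 -0.14] j [-0.74  0.67  1.9  -0.    0.57  1.1 ]
```

```bash

python3 -m creep '[{"delta_rot":[0,0,0],"travel":[0,0,-0.4],"hand":-1},{"delta_rot":[0,0,0],"travel":[0,0,0],"hand":0.85},{"delta_rot":[0,0,0],"travel":[0,0,0],"hand":0.85},{"delta_rot":[0,0,0],"travel":[0,0,0],"hand":0.85},{"delta_rot":[0,0,0],"travel":[0,0,0],"hand":0.85},{"delta_rot":[0,0,0],"travel":[0,0,0],"hand":0.85},{"delta_rot":[0,0,0],"travel":[0,0,0],"hand":0.85}]' 60
python3 to.py .4387 -.0027 .16 -86.7
```

```text
time_s: 19.05
eef_pos: [0.4321, -0.2447, 0.0599]
tool_rot: [0.003, 0.991, -0.134, 0.002]
force: [0.3, -0.2, -1.1]
finger_gap: 0.204
t 19.05 p [ 0.4321 -0.2447  0.0599] z [ 0.004 -0.006 -1.   ] y [-0.266 -0.964  0.005] F [ 0.3 -0.2 -1.1] gap 0.204
need cm [ 0.66 24.2  10.01] rot [ 0.34  0.23 18.72] j [-0.74  0.67  1.9  -0.    0.56  1.1 ]
```

```bash

python3 -m creep '[{"delta_rot":[0,0,0],"travel":[0,0,3],"hand":0.85},{"delta_rot":[0,0,0],"travel":[0,0,4],"hand":0.85},{"delta_rot":[0.3,0.2,4],"travel":[0,4,3],"hand":0.85},{"delta_rot":[0,0,5],"travel":[0,4.4,0],"hand":0.85},{"delta_rot":[0,0,5],"travel":[0,4.4,0],"hand":0.85},{"delta_rot":[0,0,4],"travel":[0,4.4,0],"hand":0.85},{"delta_rot":[0,0,0],"travel":[0,3.6,0],"hand":0.85},{"delta_rot":[0,0,0],"travel":[0,2,0],"hand":0.85},{"delta_rot":[0,0,0],"travel":[0,0,0],"hand":0.85},{"delta_rot":[0,0,0],"travel":[0,0,0],"hand":0.85}]' 60
python3 to.py .4372 -.0028 .0625 -86.7
```

```text
time_s: 20.05
eef_pos: [0.4304, -0.0112, 0.1629]
tool_rot: [0.001, 1.0, 0.027, 0.001]
force: [0.1, -0.2, -2.1]
finger_gap: 0.202
t 20.05 p [ 0.4304 -0.0112  0.1629] z [ 0.003 -0.002 -1.   ] y [ 0.055 -0.999  0.002] F [ 0.1 -0.2 -2.1] gap 0.202
need cm [  0.68   0.84 -10.04] rot [0.12 0.17 0.17] j [-0.29  0.41  1.99 -0.    0.73  1.23]
```

```bash

python3 -m creep '[{"delta_rot":[0.1,0.2,0.2],"travel":[0.3,0.7,-2.2],"hand":0.85},{"delta_rot":[0.2,0.3,0],"travel":[-0.2,0.2,-2.2],"hand":0.85},{"delta_rot":[0.2,0.3,0],"travel":[-0.3,0.2,-2.2],"hand":0.85},{"delta_rot":[0,0,0],"travel":[0,0,0],"hand":0.85},{"delta_rot":[0,0,0],"travel":[0,0,0],"hand":0.85}]' 60
python3 to.py .4372 -.0028 .0625 -86.7
```

```text
time_s: 20.55
eef_pos: [0.4321, -0.0059, 0.0958]
tool_rot: [-0.002, 1.0, 0.026, -0.002]
force: [-0.2, -0.6, -1.2]
finger_gap: 0.2
t 20.55 p [ 0.4321 -0.0059  0.0958] z [-0.005  0.004 -1.   ] y [ 0.052 -0.999 -0.004] F [-0.2 -0.6 -1.2] gap 0.2
need cm [ 0.51  0.31 -3.33] rot [-0.23 -0.27  0.31] j [-0.28  0.56  2.03  0.    0.55  1.24]
```

```bash

python3 -m creep '[{"delta_rot":[-0.2,-0.2,0.3],"travel":[0.3,0.3,-1.4],"hand":0.85},{"delta_rot":[0,0,0],"travel":[0,0.1,-1.4],"hand":0.85},{"delta_rot":[0,0,0],"travel":[0,0,-0.4],"hand":0.85},{"delta_rot":[0,0,0],"travel":[0,0,0],"hand":0.85},{"delta_rot":[0,0,0],"travel":[0,0,0],"hand":0.85}]' 60
python3 to.py .4372 -.0028 .0625 -86.7
```

```text
time_s: 21.05
eef_pos: [0.4399, -0.0059, 0.0671]
tool_rot: [0.002, 1.0, 0.027, 0.005]
force: [0.4, -0.2, -1.8]
finger_gap: 0.201
t 21.05 p [ 0.4399 -0.0059  0.0671] z [ 0.009 -0.003 -1.   ] y [ 0.053 -0.999  0.004] F [ 0.4 -0.2 -1.8] gap 0.201
need cm [-0.27  0.31 -0.46] rot [0.18 0.54 0.26] j [-0.27  0.63  2.04 -0.    0.47  1.25]
```

```bash

python3 -m creep '[{"delta_rot":[0.2,0.5,0.2],"travel":[0.8,0.35,-0.4],"hand":0.85},{"delta_rot":[0,0,0],"travel":[1,0.06,0],"hand":0.85},{"delta_rot":[0,0,0],"travel":[1,0.06,0],"hand":0.85},{"delta_rot":[0,0,0],"travel":[1,0.06,0],"hand":0.85},{"delta_rot":[0,0,0],"travel":[1,0.06,0],"hand":0.85},{"delta_rot":[0,0,0],"travel":[0.5,0.03,0],"hand":0.85}]' >/dev/null
python3 to.py .5380 .0031 .0625 -86.7
```

```text
t 21.65 p [4.996e-01 4.000e-04 6.500e-02] z [ 0.006 -0.001 -1.   ] y [ 0.057 -0.998  0.001] F [-0.   1.1 -2. ] gap 0.201
need cm [ 3.84  0.27 -0.25] rot [0.03 0.32 0.04] j [-0.22  0.67  1.89  0.    0.58  1.29]
```

Entry was free of force, so I'll push it to the end, release, rise and go look at the third block on the right.

```bash

python3 -m creep '[{"delta_rot":[0,0.3,0],"travel":[1.2,0.08,-0.2],"hand":0.85},{"delta_rot":[0,0,0],"travel":[1.1,0.06,0],"hand":0.85},{"delta_rot":[0,0,0],"travel":[0.8,0.05,-0.1],"hand":0.85},{"delta_rot":[0,0,0],"travel":[0.3,0.02,0],"hand":0.85},{"delta_rot":[0,0,0],"travel":[0,0,0],"hand":0.85},{"delta_rot":[0,0,0],"travel":[0,0,0],"hand":0.85}]' >/dev/null
python3 to.py .5380 .0031 .0625 -86.7
```

```text
t 22.25 p [0.5355 0.0032 0.0615] z [-0.002 -0.    -1.   ] y [ 0.058 -0.998  0.   ] F [ 0.4  0.3 -1.5] gap 0.201
need cm [ 0.25 -0.01  0.1 ] rot [ 0.01 -0.13 -0.02] j [-0.2   0.7   1.79 -0.    0.65  1.31]
```

```bash

python3 -m creep '[{"delta_rot":[0,0,0],"travel":[0.3,0,-0.1],"hand":0.85},{"delta_rot":[0,0,0],"travel":[0,0,0],"hand":0.2},{"delta_rot":[0,0,0],"travel":[0,0,0],"hand":0.2},{"delta_rot":[0,0,0],"travel":[0,0,0],"hand":0.2},{"delta_rot":[0,0,0],"travel":[0,0,3],"hand":0.2},{"delta_rot":[0,0,0],"travel":[0,0,4.8],"hand":-1},{"delta_rot":[0,0,0],"travel":[0,0,4.8],"hand":-1},{"delta_rot":[0,0,0],"travel":[0.5,-4.2,2.4],"hand":-1},{"delta_rot":[0,0,0],"travel":[0.5,-4.2,2.4],"hand":-1},{"delta_rot":[0,0,0],"travel":[0.5,-4.5,2.4],"hand":-1}]'
python3 -m creep '[{"delta_rot":[0,0,0],"travel":[0.5,-4.5,0],"hand":-1},{"delta_rot":[0,0,0],"travel":[0.5,-4.5,0],"hand":-1},{"delta_rot":[0,0,0],"travel":[0.5,-4,0],"hand":-1},{"delta_rot":[0,0,0],"travel":[0,0,0],"hand":-1},{"delta_rot":[0,0,0],"travel":[0,0,0],"hand":-1},{"delta_rot":[0,0,0],"travel":[0,0,0],"hand":-1}]' 
python3 look.py w7 .4982,-.3809
```

```text
time_s: 23.25
eef_pos: [0.5471, -0.1208, 0.2622]
tool_rot: [-0.002, 0.999, 0.033, -0.007]
force: [0.5, 0.9, -0.6]
finger_gap: 1.001
time_s: 23.85
eef_pos: [0.5637, -0.2628, 0.2688]
tool_rot: [0.003, 1.0, 0.03, -0.0]
force: [-0.2, -0.4, -0.7]
finger_gap: 0.998
t 23.9 p [ 0.5636 -0.2622  0.2687] z [-0.001 -0.005 -1.   ] y [ 0.061 -0.998  0.005] F [-0.2  0.5 -0.2] gap 1.005
px [383. 236.]
block [ 0.4963 -0.3823] fin yaw 37.8 cost 484.5 dock xy mm [ -19.3 -418.3]
```

```bash

python3 -m creep '[{"delta_rot":[0.2,0,7],"travel":[-1.1,-2.2,-2.5],"hand":-1},{"delta_rot":[0,0,7],"travel":[-1.1,-2.2,-2.5],"hand":-1},{"delta_rot":[0,0,7],"travel":[-1.1,-2.2,-2.5],"hand":-1},{"delta_rot":[0,0,7],"travel":[-1.2,-2.2,-2.5],"hand":-1},{"delta_rot":[0,0,5],"travel":[-1.1,-2.2,-2.5],"hand":-1},{"delta_rot":[0,0,0],"travel":[0,0,0],"hand":-1},{"delta_rot":[0,0,0],"travel":[0,0,0],"hand":-1}]' >/dev/null
python3 to.py .4970 -.3815 .056 -52.2
```

```text
t 24.6 p [ 0.5087 -0.3628  0.1423] z [ 0.005  0.005 -1.   ] y [ 0.626 -0.78  -0.001] F [ 0.4  0.5 -0.4] gap 1.001
need cm [-1.17 -1.87 -8.63] rot [-0.27  0.27 -0.92] j [-0.8   0.65  1.52  0.01  0.97  0.09]
```

```bash

python3 -m creep '[{"delta_rot":[-0.2,0.3,-0.9],"travel":[-0.6,-1,-1.5],"hand":-1},{"delta_rot":[0,0.2,0],"travel":[-0.5,-0.6,-1.5],"hand":-1},{"delta_rot":[0,0,0],"travel":[0,0,0],"hand":-1},{"delta_rot":[0,0,0],"travel":[0,0,0],"hand":-1}]' >/dev/null
python3 to.py .4970 -.3815 .056 -52.2
```

```text
t 25.0 p [ 0.4995 -0.3771  0.1124] z [-0.002 -0.001 -1.   ] y [ 0.615 -0.789 -0.   ] F [-0.1 -0.9 -0.1] gap 1.004
need cm [-0.25 -0.44 -5.64] rot [ 0.07 -0.12 -0.13] j [-0.82  0.7   1.54 -0.    0.91  0.09]
```

```bash

python3 -m creep '[{"delta_rot":[0,0,0],"travel":[-0.3,-0.3,-1.8],"hand":-1},{"delta_rot":[0.2,0.3,0],"travel":[-0.2,-0.1,-1.8],"hand":-1},{"delta_rot":[0.1,0.2,0],"travel":[-0.1,0,-1.2],"hand":-1},{"delta_rot":[0,0,0],"travel":[0,0,-0.4],"hand":-1},{"delta_rot":[0,0,0],"travel":[0,0,0],"hand":-1}]' >/dev/null
python3 to.py .4970 -.3815 .056 -52.2
```

```text
t 25.5 p [ 0.495  -0.381   0.0593] z [-0.009  0.002 -1.   ] y [ 0.615 -0.788 -0.007] F [0.2 0.1 0.1] gap 0.998
need cm [ 0.2  -0.05 -0.33] rot [-0.13 -0.51 -0.18] j [-0.83  0.77  1.55 -0.01  0.82  0.08]
```

```bash

python3 -m creep '[{"delta_rot":[-0.1,-0.4,0],"travel":[0.1,0,-0.2],"hand":-1},{"delta_rot":[0,0,0],"travel":[0,0,0],"hand":0.85},{"delta_rot":[0,0,0],"travel":[0,0,0],"hand":0.85},{"delta_rot":[0,0,0],"travel":[0,0,0],"hand":0.85},{"delta_rot":[0,0,0],"travel":[0,0,0],"hand":0.85},{"delta_rot":[0,0,0],"travel":[0,0,0],"hand":0.85},{"delta_rot":[0,0,0],"travel":[0,0,0],"hand":0.85}]' 60
python3 to.py .4330 .069 .16 -86.7
```

```text
time_s: 26.2
eef_pos: [0.4974, -0.3818, 0.0594]
tool_rot: [0.002, 0.946, 0.326, 0.0]
force: [0.1, 0.2, -2.5]
finger_gap: 0.203
t 26.2 p [ 0.4974 -0.3818  0.0594] z [ 0.002 -0.003 -1.   ] y [ 0.616 -0.788  0.003] F [ 0.1  0.2 -2.5] gap 0.203
need cm [-6.44 45.08 10.06] rot [  0.15   0.09 -34.7 ] j [-0.83  0.77  1.56 -0.    0.81  0.08]
```

```bash

python3 -m creep '[{"delta_rot":[0,0,0],"travel":[0,0,3],"hand":0.85},{"delta_rot":[0,0,0],"travel":[0,0,4],"hand":0.85},{"delta_rot":[0,0,-5],"travel":[-1.2,3.5,3.2],"hand":0.85},{"delta_rot":[0,0,-6],"travel":[-1.2,4.4,0.5],"hand":0.85},{"delta_rot":[0,0,-6],"travel":[-1.2,4.4,0],"hand":0.85},{"delta_rot":[0,0,-6],"travel":[-1.2,4.4,0],"hand":0.85},{"delta_rot":[0,0,-6],"travel":[-1,4.4,0],"hand":0.85},{"delta_rot":[0,0,-4],"travel":[-0.8,4.4,0],"hand":0.85},{"delta_rot":[0,0,0],"travel":[0,4.4,0],"hand":0.85},{"delta_rot":[0,0,0],"travel":[0,4,0],"hand":0.85}]' >/dev/null
python3 to.py .4295 .0688 .062 -86.7
```

```text
t 27.2 p [ 0.4257 -0.0373  0.1675] z [ 0.002 -0.005 -1.   ] y [ 0.051 -0.999  0.005] F [ 1.  -0.5 -3.1] gap 0.201
need cm [  0.38  10.61 -10.55] rot [0.29 0.14 0.4 ] j [-0.35  0.4   1.99 -0.01  0.74  1.18]
```

```bash

python3 -m creep '[{"delta_rot":[0.3,0.1,0.4],"travel":[0.1,3.5,0],"hand":0.85},{"delta_rot":[0,0,0],"travel":[0,3,-1],"hand":0.85},{"delta_rot":[0,0,0],"travel":[0,2,-2],"hand":0.85},{"delta_rot":[0.1,0.3,0],"travel":[0,0,-2],"hand":0.85},{"delta_rot":[0,0.3,0],"travel":[0,0,-1],"hand":0.85},{"delta_rot":[0,0,0],"travel":[0,0,0],"hand":0.85},{"delta_rot":[0,0,0],"travel":[0,0,0],"hand":0.85}]' >/dev/null
python3 to.py .4295 .0688 .062 -86.7
```

```text
t 27.9 p [0.4241 0.0566 0.1064] z [-0.01   0.003 -1.   ] y [ 0.066 -0.998 -0.004] F [ 0.9 -0.2 -2.5] gap 0.205
need cm [ 0.54  1.22 -4.44] rot [-0.17 -0.6  -0.49] j [-0.13  0.53  2.03  0.    0.58  1.37]
```

```bash

python3 -m creep '[{"delta_rot":[-0.2,-0.3,-0.4],"travel":[0.4,0.8,-1.6],"hand":0.85},{"delta_rot":[0,0,0],"travel":[0,0.3,-1.6],"hand":0.85},{"delta_rot":[0,0,0],"travel":[0,0,-0.8],"hand":0.85},{"delta_rot":[0,0,0],"travel":[0,0,0],"hand":0.85},{"delta_rot":[0,0,0],"travel":[0,0,0],"hand":0.85}]' >/dev/null
python3 to.py .4295 .0688 .062 -86.7
```

```text
t 28.4 p [0.4321 0.0649 0.0686] z [ 0.004 -0.002 -1.   ] y [ 0.054 -0.999  0.002] F [-0.4 -0.3 -2.2] gap 0.201
need cm [-0.26  0.39 -0.66] rot [0.1  0.22 0.23] j [-0.11  0.62  2.04 -0.    0.47  1.41]
```

```bash

python3 -m creep '[{"delta_rot":[0.1,0.3,0.2],"travel":[0.6,0.4,-0.6],"hand":0.85},{"delta_rot":[0,0,0],"travel":[1,0.08,0],"hand":0.85},{"delta_rot":[0,0,0],"travel":[1,0.06,0],"hand":0.85},{"delta_rot":[0,0,0],"travel":[1,0.06,0],"hand":0.85},{"delta_rot":[0,0,0],"travel":[1,0.06,0],"hand":0.85},{"delta_rot":[0,0,0],"travel":[0.5,0.03,0],"hand":0.85}]' >/dev/null
python3 to.py .6022 .0788 .062 -86.7
```

```text
t 29.0 p [0.4897 0.0717 0.0643] z [ 0.004 -0.    -1.   ] y [ 0.056 -0.998  0.001] F [-1.3 -0.7 -1.8] gap 0.2
need cm [11.25  0.71 -0.23] rot [0.02 0.22 0.07] j [-0.08  0.66  1.9  -0.    0.58  1.43]
```

```bash

python3 -m creep '[{"delta_rot":[0,0.2,0],"travel":[1.5,0.1,-0.2],"hand":0.85},{"delta_rot":[0,0,0],"travel":[1.6,0.1,0],"hand":0.85},{"delta_rot":[0,0,0],"travel":[1.6,0.1,0],"hand":0.85},{"delta_rot":[0,0,0],"travel":[1.6,0.1,0],"hand":0.85},{"delta_rot":[0,0,0],"travel":[1.6,0.1,0],"hand":0.85},{"delta_rot":[0,0,0],"travel":[1.3,0.07,0],"hand":0.85},{"delta_rot":[0,0,0],"travel":[1,0.05,0],"hand":0.85},{"delta_rot":[0,0,0],"travel":[0.6,0.03,0],"hand":0.85},{"delta_rot":[0,0,0],"travel":[0,0,0],"hand":0.85}]'
python3 to.py .6022 .0788 .062 -86.7
```

```text
time_s: 29.9
eef_pos: [0.6018, 0.0792, 0.0611]
tool_rot: [-0.0, 1.0, 0.029, -0.003]
force: [0.2, -0.1, -1.9]
finger_gap: 0.205
t 29.9 p [0.6018 0.0792 0.0611] z [-0.006 -0.    -1.   ] y [ 0.057 -0.998 -0.   ] F [ 0.2 -0.1 -1.9] gap 0.205
need cm [ 0.04 -0.04  0.09] rot [ 0.01 -0.33  0.03] j [-0.05  0.76  1.6  -0.    0.79  1.46]
```

```bash

python3 -m creep '[{"delta_rot":[0,0,0],"travel":[0,0,0],"hand":0.2},{"delta_rot":[0,0,0],"travel":[0,0,0],"hand":0.2},{"delta_rot":[0,0,0],"travel":[0,0,0],"hand":0.2},{"delta_rot":[0,0,0],"travel":[0,0,3],"hand":0.2},{"delta_rot":[0,0,0],"travel":[0,0,4.8],"hand":-1},{"delta_rot":[0,0,0],"travel":[0,0,4.8],"hand":-1},{"delta_rot":[0,0,0],"travel":[0,0,4.8],"hand":-1},{"delta_rot":[0,0,0],"travel":[0,0,4.8],"hand":-1},{"delta_rot":[0,0,0],"travel":[0,4.2,2.4],"hand":-1},{"delta_rot":[0,0,0],"travel":[0,4.7,0],"hand":-1}]'
python3 -m creep '[{"delta_rot":[0,0,0],"travel":[0,4.7,0],"hand":-1},{"delta_rot":[0,0,0],"travel":[0,4.7,0],"hand":-1},{"delta_rot":[0,0,0],"travel":[0,4.7,0],"hand":-1},{"delta_rot":[0,0,0],"travel":[-2,3,0],"hand":-1},{"delta_rot":[0,0,0],"travel":[-2,0,0],"hand":-1},{"delta_rot":[0,0,0],"travel":[0,0,0],"hand":-1},{"delta_rot":[0,0,0],"travel":[0,0,0],"hand":-1},{"delta_rot":[0,0,0],"travel":[0,0,0],"hand":-1}]' 
python3 look.py w8 .453,.356
```

```text
time_s: 30.9
eef_pos: [0.5946, 0.1647, 0.3174]
tool_rot: [-0.0, 1.0, 0.024, -0.006]
force: [1.8, 0.2, 0.9]
finger_gap: 1.0
time_s: 31.7
eef_pos: [0.55, 0.3468, 0.3214]
tool_rot: [-0.001, 1.0, 0.026, -0.003]
force: [-0.6, 0.2, 0.1]
finger_gap: 1.0
t 31.75 p [0.5503 0.3466 0.3214] z [-0.006  0.003 -1.   ] y [ 0.052 -0.999 -0.003] F [-0.2 -0.3  0.6] gap 1.001
px [273. 237.]
block [0.4475 0.3606] fin yaw 24.0 cost 330.29999999999995 dock xy mm [-25.3 326.2]
```

View pics/w8.png

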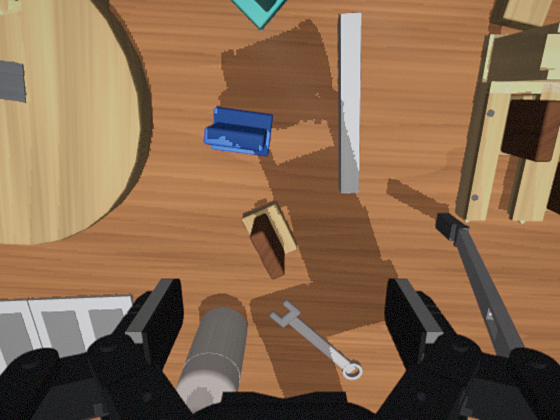

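The fourth block has a brown fin, at pixel (268,245). The blue look-alike at (238,132) isn't needed. I'll grasp the brown one.

```bash

python3 -m creep '[{"delta_rot":[0,0,5],"travel":[-1.8,0.3,-3],"hand":-1},{"delta_rot":[0,0,5],"travel":[-1.8,0.3,-3],"hand":-1},{"delta_rot":[0,0,5],"travel":[-1.8,0.3,-3],"hand":-1},{"delta_rot":[0,0,5],"travel":[-1.8,0.2,-3],"hand":-1},{"delta_rot":[0,0,0],"travel":[-1.5,0,-2.5],"hand":-1},{"delta_rot":[0,0,0],"travel":[0,0,0],"hand":-1},{"delta_rot":[0,0,0],"travel":[0,0,0],"hand":-1}]' >/dev/null
python3 to.py .4475 .3606 .056 -66
```

```text
t 32.45 p [0.471  0.352  0.1751] z [ 0.004  0.008 -1.   ] y [ 0.391 -0.92  -0.005] F [ 1.1  0.1 -0.2] gap 0.999
need cm [ -2.35   0.86 -11.91] rot [-0.44  0.23  1.  ] j [0.45 0.56 1.6  0.01 0.97 1.62]
```

```bash

python3 -m creep '[{"delta_rot":[-0.4,0.3,1],"travel":[-1,0.3,-2.5],"hand":-1},{"delta_rot":[-0.2,0.2,0],"travel":[-1,0.1,-2.5],"hand":-1},{"delta_rot":[-0.2,0.2,0],"travel":[-0.6,0,-1.5],"hand":-1},{"delta_rot":[0,0,0],"travel":[0,0,0],"hand":-1},{"delta_rot":[0,0,0],"travel":[0,0,0],"hand":-1}]' >/dev/null
python3 to.py .4475 .3606 .056 -66
python3 look.py w9 .4475,.3606
```

```text
t 32.95 p [0.4594 0.3583 0.1172] z [ 0.015  0.004 -1.   ] y [ 0.401 -0.916  0.002] F [0.2 1.  0.5] gap 0.997
need cm [-1.19  0.23 -6.12] rot [-0.22  0.84  0.36] j [ 0.47  0.64  1.66 -0.    0.83  1.63]
t 33.0 p [0.4596 0.3583 0.1174] z [ 0.015  0.004 -1.   ] y [ 0.401 -0.916  0.002] F [1.1 0.1 0.5] gap 0.999
px [273. 240.]
block [0.449  0.3601] fin yaw 26.3 cost 783.7 dock xy mm [-23.8 325.6]
```

```bash

python3 -m creep '[{"delta_rot":[-0.2,0.8,1.2],"travel":[-0.8,0.2,-1.7],"hand":-1},{"delta_rot":[0,0.3,0],"travel":[-0.3,0,-1.7],"hand":-1},{"delta_rot":[0,0.2,0],"travel":[-0.2,0,-1.7],"hand":-1},{"delta_rot":[0,0,0],"travel":[0,0,-0.4],"hand":-1},{"delta_rot":[0,0,0],"travel":[0,0,0],"hand":-1}]' >/dev/null
python3 to.py .4485 .3603 .056 -64.5
```

```text
t 33.5 p [0.4504 0.3622 0.0633] z [-0.     0.006 -1.   ] y [ 0.422 -0.907 -0.005] F [ 0.4 -0.   0.7] gap 1.003
need cm [-0.19 -0.19 -0.73] rot [-0.33 -0.    0.54] j [0.48 0.73 1.69 0.01 0.73 1.61]
```

```bash

python3 -m creep '[{"delta_rot":[-0.3,0,0.5],"travel":[-0.2,-0.2,-0.6],"hand":-1},{"delta_rot":[0,0,0],"travel":[0,0,0],"hand":0.85},{"delta_rot":[0,0,0],"travel":[0,0,0],"hand":0.85},{"delta_rot":[0,0,0],"travel":[0,0,0],"hand":0.85},{"delta_rot":[0,0,0],"travel":[0,0,0],"hand":0.85},{"delta_rot":[0,0,0],"travel":[0,0,0],"hand":0.85},{"delta_rot":[0,0,0],"travel":[0,0,0],"hand":0.85}]' 60
python3 to.py .395 .3 .11 -86.7
```

```text
time_s: 34.2
eef_pos: [0.4499, 0.3609, 0.0592]
tool_rot: [-0.001, 0.975, 0.221, 0.002]
force: [-0.2, -0.1, -1.5]
finger_gap: 0.204
t 34.2 p [0.4499 0.3609 0.0592] z [ 0.004  0.002 -1.   ] y [ 0.431 -0.902 -0.   ] F [-0.2 -0.1 -1.5] gap 0.204
need cm [-5.49 -6.09  5.08] rot [ -0.14   0.25 -22.24] j [0.48 0.73 1.69 0.   0.71 1.61]
```

```bash

python3 -m creep '[{"delta_rot":[0,0,0],"travel":[0,0,3],"hand":0.85},{"delta_rot":[0,0,-4],"travel":[-1.5,-1,3],"hand":0.85},{"delta_rot":[0,0,-5],"travel":[-2,-2,0],"hand":0.85},{"delta_rot":[0,0,-5],"travel":[-2,-3,0],"hand":0.85},{"delta_rot":[0,0,-4],"travel":[-0.3,-3,0],"hand":0.85},{"delta_rot":[0,0,0],"travel":[0,0,0],"hand":0.85},{"delta_rot":[0,0,0],"travel":[0,0,0],"hand":0.85}]' >/dev/null
python3 to.py .395 .08 .11 -86.7
```

```text
t 34.9 p [0.3885 0.2685 0.1199] z [ 0.003  0.001 -1.   ] y [ 0.12  -0.993 -0.001] F [-0.   0.  -2.3] gap 0.205
need cm [  0.65 -18.85  -0.99] rot [-0.07  0.15 -3.59] j [0.37 0.54 1.93 0.   0.68 1.82]
```

```bash

python3 -m creep '[{"delta_rot":[0,0,-3],"travel":[0.1,-3.8,0],"hand":0.85},{"delta_rot":[0,0,0],"travel":[0,-3.8,0],"hand":0.85},{"delta_rot":[0,0,0],"travel":[0,-3.8,0],"hand":0.85},{"delta_rot":[0,0,0],"travel":[0,-3.8,0],"hand":0.85},{"delta_rot":[0,0,0],"travel":[0,-2,0],"hand":0.85},{"delta_rot":[0,0,0],"travel":[0,0,0],"hand":0.85},{"delta_rot":[0,0,0],"travel":[0,0,0],"hand":0.85}]' >/dev/null
python3 to.py .4295 .0688 .0615 -86.7
```

```text
t 35.6 p [0.3987 0.0963 0.12  ] z [ 0.017  0.004 -1.   ] y [ 0.076 -0.997 -0.003] F [-0.3  0.4 -2.1] gap 0.203
need cm [ 3.08 -2.75 -5.85] rot [-0.26  0.99 -1.08] j [-0.04  0.49  2.09  0.01  0.55  1.45]
```

```bash

python3 -m creep '[{"delta_rot":[-0.2,0.9,-1],"travel":[1,-1.5,-1.6],"hand":0.85},{"delta_rot":[0,0,0],"travel":[0.9,-1,-1.6],"hand":0.85},{"delta_rot":[0,0.2,0],"travel":[0.2,0,-1.6],"hand":0.85},{"delta_rot":[0,0,0],"travel":[0,0,0],"hand":0.85},{"delta_rot":[0,0,0],"travel":[0,0,0],"hand":0.85}]' >/dev/null
python3 to.py .4295 .0688 .0615 -86.7
```

```text
t 36.1 p [0.4244 0.0764 0.0708] z [ 0.004  0.001 -1.   ] y [ 0.068 -0.998 -0.001] F [-0.  -0.  -1.8] gap 0.206
need cm [ 0.51 -0.76 -0.93] rot [-0.07  0.23 -0.6 ] j [-0.08  0.62  2.06  0.    0.47  1.42]
```

```bash

python3 -m creep '[{"delta_rot":[0,0.2,-0.6],"travel":[0.2,-0.7,-0.7],"hand":0.85},{"delta_rot":[0,0,0],"travel":[0,-0.1,0],"hand":0.85},{"delta_rot":[0,0,0],"travel":[0.8,0.05,0],"hand":0.85},{"delta_rot":[0,0,0],"travel":[1,0.06,0],"hand":0.85},{"delta_rot":[0,0,0],"travel":[1,0.06,0],"hand":0.85},{"delta_rot":[0,0,0],"travel":[1,0.06,0],"hand":0.85},{"delta_rot":[0,0,0],"travel":[1,0.06,0],"hand":0.85}]' 
python3 to.py .5323 .0748 .0615 -86.7
```

```text
time_s: 36.8
eef_pos: [0.4766, 0.0727, 0.0652]
tool_rot: [-0.001, 1.0, 0.03, -0.0]
force: [-0.5, -0.1, -5.1]
finger_gap: 0.202
t 36.8 p [0.4766 0.0727 0.0652] z [-0.001  0.001 -1.   ] y [ 0.06  -0.998 -0.001] F [-0.5 -0.1 -5.1] gap 0.202
need cm [ 5.57  0.21 -0.37] rot [-0.08 -0.03 -0.13] j [-0.08  0.66  1.93  0.    0.56  1.43]
```

```bash

python3 -m creep '[{"delta_rot":[0,0,0],"travel":[-0.3,-0.1,-0.5],"hand":0.85},{"delta_rot":[0,0,0],"travel":[0,0,0],"hand":0.85},{"delta_rot":[0,0,0],"travel":[0,0,0],"hand":0.85}]' 
python3 to.py .5323 .0748 .0615 -86.7
```

```text
time_s: 37.1
eef_pos: [0.4768, 0.0715, 0.06]
tool_rot: [-0.0, 1.0, 0.03, 0.002]
force: [0.0, -0.6, -2.0]
finger_gap: 0.202
t 37.1 p [0.4768 0.0715 0.06  ] z [ 0.004  0.001 -1.   ] y [ 0.06  -0.998 -0.001] F [ 0.  -0.6 -2. ] gap 0.202
need cm [5.55 0.33 0.15] rot [-0.06  0.25 -0.14] j [-0.08  0.67  1.93  0.    0.54  1.42]
```

```bash

python3 -m creep '[{"delta_rot":[0,0.2,0],"travel":[1,0.06,0.1],"hand":0.85},{"delta_rot":[0,0,0],"travel":[1.2,0.07,0],"hand":0.85},{"delta_rot":[0,0,0],"travel":[1.2,0.07,0],"hand":0.85},{"delta_rot":[0,0,0],"travel":[1.0,0.06,0],"hand":0.85},{"delta_rot":[0,0,0],"travel":[0.6,0.04,0],"hand":0.85},{"delta_rot":[0,0,0],"travel":[0,0,0],"hand":0.85},{"delta_rot":[0,0,0],"travel":[0,0,0],"hand":0.85}]' 
python3 to.py .5323 .0748 .0615 -86.7
```

```text
time_s: 37.8
eef_pos: [0.5316, 0.0747, 0.0614]
tool_rot: [-0.0, 1.0, 0.03, 0.001]
force: [-1.1, -0.0, -2.7]
finger_gap: 0.202
t 37.8 p [0.5316 0.0747 0.0614] z [ 0.002  0.001 -1.   ] y [ 0.06  -0.998 -0.001] F [-1.1 -0.  -2.7] gap 0.202
need cm [0.07 0.01 0.01] rot [-0.06  0.1  -0.12] j [-0.07  0.7   1.79  0.    0.65  1.44]
```

```bash

python3 -m creep '[{"delta_rot":[0,0,0],"travel":[0,0,-0.1],"hand":0.2},{"delta_rot":[0,0,0],"travel":[0,0,0],"hand":0.2},{"delta_rot":[0,0,0],"travel":[0,0,0],"hand":0.2},{"delta_rot":[0,0,0],"travel":[0,0,3],"hand":0.2},{"delta_rot":[0,0,0],"travel":[0.5,0,4.8],"hand":-1},{"delta_rot":[0,0,0],"travel":[0.5,0,4.8],"hand":-1},{"delta_rot":[0,0,0],"travel":[0.5,-0.5,4.8],"hand":-1},{"delta_rot":[0,0,0],"travel":[1,-1,4.8],"hand":-1},{"delta_rot":[0,0,0],"travel":[1,-1,4.8],"hand":-1},{"delta_rot":[0,0,0],"travel":[1,-1,1],"hand":-1}]'
python3 -m creep '[{"delta_rot":[0,0,0],"travel":[0,0,0],"hand":-1},{"delta_rot":[0,0,0],"travel":[0,0,0],"hand":-1}]' >/dev/null
python3 - <<'E'
from bf import *
from d import w
W=cal("wrist")[1]; im=snap("wrist","w10"); st(); K=cal("wrist")[0]; o=im[...,::-1].copy()
np.save("W10.npy",W)
for xb,yb in [(.041,.036),(.113,.036),(.041,-.036),(.113,-.036)]:
    p=w(xb,yb); c=cv2.findContours(hull(K,W,*p,np.radians(3.3),.062,.018,.018,.084,(420,560)).astype(np.uint8),0,2)[0]; cv2.drawContours(o,c,-1,(0,255,0),1)
    fit(im,W,*p)
cv2.imwrite("pics/o10.png",o)
E
```

```text
time_s: 38.8
eef_pos: [0.5673, 0.041, 0.3472]
tool_rot: [-0.001, 1.0, 0.031, -0.005]
force: [0.8, 0.4, -0.6]
finger_gap: 0.999
t 39.05 p [0.5679 0.0401 0.3491] z [-0.006  0.001 -1.   ] y [ 0.06  -0.998 -0.001] F [ 1.4  0.3 -0.1] gap 1.002
block [0.3938 0.0785] fin yaw 81.1 cost 807.0 dock xy mm [-95.1  47.6]
block [0.3782 0.078 ] fin yaw 82.4 cost 805.0 dock xy mm [-110.7   48.1]
block [ 0.0009 -0.0663] fin yaw -19.4 cost 0.0 dock xy mm [-495.7  -74.3]
block [-0.0285  0.0109] fin yaw -9.1 cost 0.0 dock xy mm [-520.6    4.5]
```

View pics/o10.png

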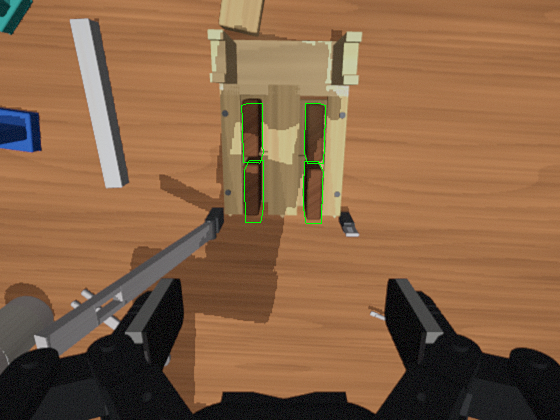

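The overlay agrees with the picture: all four fins sit at the expected slots in the lanes. The hasp is open, with its tab near pixel (45,340). I'll turn the jaws and pinch the tab to close it.

```bash

python3 -m creep '[{"delta_rot":[0,0,8.4],"travel":[-0.9,1.5,0.2],"hand":-1},{"delta_rot":[0,0,8.4],"travel":[-0.9,1.5,0.2],"hand":-1},{"delta_rot":[0,0,8.4],"travel":[-0.9,1.5,0],"hand":-1},{"delta_rot":[0,0,8.4],"travel":[-0.9,1.5,0],"hand":-1},{"delta_rot":[0,0,8.4],"travel":[-0.9,1.5,0],"hand":-1},{"delta_rot":[0,0,8.4],"travel":[-0.9,1.5,0],"hand":-1},{"delta_rot":[0,0,8.4],"travel":[-0.9,1.5,0],"hand":-1},{"delta_rot":[0,0,8.4],"travel":[-0.9,1.5,0],"hand":-1},{"delta_rot":[0,0,8.4],"travel":[-0.9,1.5,0],"hand":-1},{"delta_rot":[0,0,8.4],"travel":[-0.9,1.5,0],"hand":-1}]' >/dev/null
python3 -m creep '[{"delta_rot":[0,0,6],"travel":[0,0,0],"hand":-1},{"delta_rot":[0,0,0],"travel":[0,0,0],"hand":-1},{"delta_rot":[0,0,0],"travel":[0,0,0],"hand":-1}]' >/dev/null
python3 to.py .4716 .1995 .252 3.3
```

```text
t 40.35 p [0.4507 0.1995 0.3256] z [-0.048 -0.04  -0.998] y [ 0.993  0.103 -0.052] F [ 0.6 -0.3  0.4] gap 0.998
need cm [ 2.09 -0.   -7.36] rot [ 2.28 -2.77 -2.62] j [ 0.21  0.28  1.61 -0.03  1.31  0.11]
```

```bash

python3 -m creep '[{"delta_rot":[2.3,-2.8,-2.6],"travel":[1,0,0],"hand":-1},{"delta_rot":[0,0,0],"travel":[0,0,0],"hand":-1},{"delta_rot":[0,0,0],"travel":[0,0,0],"hand":-1}]' >/dev/null
python3 to.py .4716 .1995 .252 3.3
```

```text
t 40.65 p [0.4594 0.1991 0.3232] z [-0.006  0.001 -1.   ] y [ 0.999  0.053 -0.006] F [ 0.2  0.1 -0. ] gap 1.0
need cm [ 1.22  0.04 -7.12] rot [-0.07 -0.32  0.28] j [0.18 0.27 1.63 0.   1.25 0.13]
```

```bash

python3 -m creep '[{"delta_rot":[0,-0.3,0.2],"travel":[0.9,0,-1.2],"hand":-1},{"delta_rot":[0,0,0],"travel":[0.1,0,-1.2],"hand":-1},{"delta_rot":[0,0,0],"travel":[0,0,0],"hand":-1},{"delta_rot":[0,0,0],"travel":[0,0,0],"hand":-1}]' >/dev/null
python3 to.py .4716 .1995 .252 3.3
python3 - <<'E'
from h import *
from d import w
W=cal("wrist")[1]; im=snap("wrist","w11"); o=im[...,::-1].copy()
for r in (.214,.235): 
  for a in (1.8,1.9,2.0):
    p=np.append(w(-.012,.092-r*np.cos(a)),.055+r*np.sin(a)); u=px("wrist",p,W); print(a,u.round()); cv2.circle(o,tuple(int(i) for i in u),3,(0,255,0),-1)
cv2.imwrite("pics/o11.png",o)
E
```

```text
t 41.05 p [0.47   0.1987 0.2959] z [-0.004 -0.    -1.   ] y [ 0.998  0.056 -0.004] F [-0.3  0.9 -0.3] gap 0.998
need cm [ 0.16  0.08 -4.39] rot [ 0.01 -0.2   0.11] j [0.18 0.31 1.65 0.   1.18 0.12]
1.8 [285. 301.]
1.9 [285. 261.]
2.0 [285. 220.]
1.8 [285. 317.]
1.9 [285. 267.]
2.0 [285. 217.]
```

View pics/o11.png

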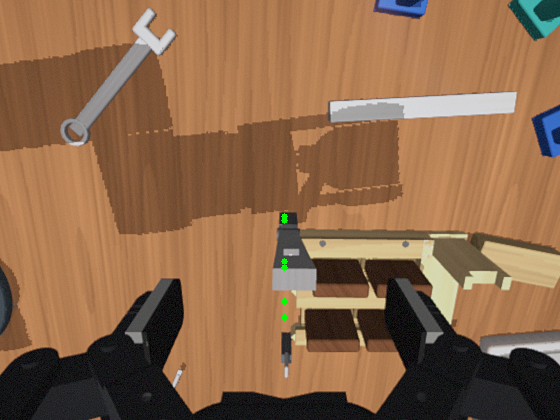

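```bash

python3 -m creep '[{"delta_rot":[0,-0.2,0],"travel":[0.3,-0.7,-1.4],"hand":-1},{"delta_rot":[0,0,0],"travel":[0,-0.1,-1.4],"hand":-1},{"delta_rot":[0,0,0],"travel":[0,0,-0.5],"hand":-1},{"delta_rot":[0,0,0],"travel":[0,0,0],"hand":-1},{"delta_rot":[0,0,0],"travel":[0,0,0],"hand":0.8},{"delta_rot":[0,0,0],"travel":[0,0,0],"hand":0.8},{"delta_rot":[0,0,0],"travel":[0,0,0],"hand":0.8},{"delta_rot":[0,0,0],"travel":[0,0,0],"hand":0.8},{"delta_rot":[0,0,0],"travel":[0,0,0],"hand":0.8},{"delta_rot":[0,0,0],"travel":[0,0,0],"hand":0.8}]' 25
python3 to.py .4736 .1906 .255 3.3; python3 arc.py 0.0
```

```text
time_s: 42.1
eef_pos: [0.4749, 0.1917, 0.2655]
tool_rot: [0.002, 0.687, 0.727, 0.003]
force: [1.7, 0.6, -2.1]
finger_gap: 0.228
t 42.1 p [0.4749 0.1917 0.2655] z [ 0.007  0.001 -1.   ] y [0.998 0.056 0.007] F [ 1.7  0.6 -2.1] gap 0.228
need cm [-0.13 -0.11 -1.05] rot [-0.07  0.39  0.07] j [0.17 0.35 1.69 0.   1.09 0.11]
t 42.1 p [0.4749 0.1917 0.2655] z [ 0.007  0.001 -1.   ] y [0.998 0.056 0.007] F [ 1.7  0.6 -2.1] gap 0.228
r 0.22477907179095175 a 1.8593719114718001 [ -7.61191419 155.9692013 ]
1.74 [ 0.12 -2.55  0.55]
1.63 [ 0.12 -2.59  0.25]
1.51 [ 0.13 -2.59 -0.06]
1.39 [ 0.12 -2.56 -0.36]
1.28 [ 0.12 -2.5  -0.65]
1.16 [ 0.11 -2.4  -0.93]
1.05 [ 0.11 -2.27 -1.2 ]
0.93 [ 0.1  -2.11 -1.46]
0.81 [ 0.09 -1.92 -1.69]
0.7 [ 0.07 -1.71 -1.89]
0.58 [ 0.06 -1.48 -2.08]
0.46 [ 0.05 -1.22 -2.23]
0.35 [ 0.03 -0.96 -2.35]
0.23 [ 0.01 -0.68 -2.44]
0.12 [-0.   -0.39 -2.49]
0.0 [-0.02 -0.1  -2.52]
```

```bash
sed -i 's/(.2165-r0)/(.222-r0)/' arc.py
python3 -m creep '[{"delta_rot":[0,0.3,0],"travel":[0.15,-2.52,0.6],"hand":0.8},{"delta_rot":[0,0,0],"travel":[0.15,-2.6,0.28],"hand":0.8},{"delta_rot":[0,0,0],"travel":[0.15,-2.6,-0.02],"hand":0.8},{"delta_rot":[0,0,0],"travel":[0.15,-2.56,-0.32],"hand":0.8},{"delta_rot":[0,0,0],"travel":[0.15,-2.5,-0.62],"hand":0.8}]' 25
python3 arc.py 0.0
```

```text
time_s: 42.6
eef_pos: [0.4806, 0.0675, 0.2661]
tool_rot: [-0.005, 0.686, 0.728, 0.005]
force: [0.1, 2.1, -1.7]
finger_gap: 0.228
t 42.6 p [0.4806 0.0675 0.2661] z [-0.     0.014 -1.   ] y [0.998 0.059 0.001] F [ 0.1  2.1 -1.7] gap 0.228
r 0.22438832791850874 a 1.2983794647947722 [-9.08674986 31.62608622]
1.18 [ 0.12 -2.49 -0.88]
1.06 [ 0.11 -2.37 -1.17]
0.94 [ 0.11 -2.21 -1.44]
0.83 [ 0.09 -2.03 -1.69]
0.71 [ 0.08 -1.81 -1.91]
0.59 [ 0.07 -1.57 -2.11]
0.47 [ 0.05 -1.31 -2.28]
0.35 [ 0.04 -1.03 -2.42]
0.24 [ 0.02 -0.74 -2.52]
0.12 [ 0.   -0.44 -2.59]
0.0 [-0.01 -0.13 -2.62]
```

```bash

python3 -m creep '[{"delta_rot":[-0.8,0,0],"travel":[0.12,-2.49,-0.9],"hand":0.8},{"delta_rot":[0,0,0],"travel":[0.12,-2.37,-1.2],"hand":0.8},{"delta_rot":[0,0,0],"travel":[0.1,-2.2,-1.45],"hand":0.8},{"delta_rot":[0,0,0],"travel":[0.1,-2,-1.7],"hand":0.8},{"delta_rot":[0,0,0],"travel":[0.1,-1.8,-1.9],"hand":0.8}]' 25
python3 arc.py 0.0
```

```text
time_s: 43.1
eef_pos: [0.4856, -0.0441, 0.196]
tool_rot: [-0.0, 0.687, 0.727, 0.003]
force: [0.6, 3.0, -1.0]
finger_gap: 0.226
t 43.1 p [ 0.4856 -0.0441  0.196 ] z [ 0.004  0.004 -1.   ] y [0.998 0.056 0.004] F [ 0.6  3.  -1. ] gap 0.226
r 0.22561538351778568 a 0.7035609060256062 [-10.49613692 -80.04150909]
0.59 [ 0.07 -1.54 -2.15]
0.47 [ 0.06 -1.27 -2.31]
0.35 [ 0.04 -0.99 -2.43]
0.23 [ 0.02 -0.7  -2.52]
0.12 [ 0.01 -0.4  -2.58]
0.0 [-0.01 -0.09 -2.6 ]
```

```bash

python3 -m creep '[{"delta_rot":[0,0,0],"travel":[0.07,-1.5,-2.15],"hand":0.8},{"delta_rot":[0,0,0],"travel":[0.06,-1.25,-2.3],"hand":0.8},{"delta_rot":[0,0,0],"travel":[0.04,-0.9,-2.4],"hand":0.8},{"delta_rot":[0,0,0],"travel":[0.02,-0.5,-2],"hand":0.8},{"delta_rot":[0,0,0],"travel":[0,-0.2,-1.2],"hand":0.8},{"delta_rot":[0,0,0],"travel":[0,0,0],"hand":0.8}]' 25
python3 arc.py 0.0
```

```text
time_s: 43.7
eef_pos: [0.4879, -0.0951, 0.0921]
tool_rot: [0.001, 0.688, 0.725, 0.002]
force: [1.7, 2.0, -1.9]
finger_gap: 0.228
t 43.7 p [ 0.4879 -0.0951  0.0921] z [ 0.004  0.001 -1.   ] y [0.999 0.052 0.004] F [ 1.7  2.  -1.9] gap 0.228
r 0.22705128693308296 a 0.18652362374408782 [ -11.17311509 -131.11304706]
0.09 [-0.01 -0.04 -2.12]
0.0 [-0.03  0.15 -2.09]
```

```bash

python3 -m creep '[{"delta_rot":[0,0,0],"travel":[0,0,-1.5],"hand":0.8},{"delta_rot":[0,0,0],"travel":[0,0,-1],"hand":0.8},{"delta_rot":[0,0,0],"travel":[0,0,-0.6],"hand":0.8},{"delta_rot":[0,0,0],"travel":[0,0,0],"hand":0.8}]' 25
python3 arc.py 0.0
```

```text
time_s: 44.1
eef_pos: [0.4881, -0.0984, 0.0626]
tool_rot: [0.003, 0.687, 0.726, -0.0]
force: [-0.3, -1.2, -0.5]
finger_gap: 0.232
t 44.1 p [ 0.4881 -0.0984  0.0626] z [ 0.004 -0.004 -1.   ] y [0.998 0.055 0.003] F [-0.3 -1.2 -0.5] gap 0.232
r 0.22672864035676302 a 0.0554048246734436 [ -11.13614777 -134.38073553]
0.0 [-0.06  0.44 -1.26]
```

```bash

python3 -m creep '[{"delta_rot":[0,0,0],"travel":[0,0.1,-0.5],"hand":0.8},{"delta_rot":[0,0,0],"travel":[0,0,-0.4],"hand":0.8},{"delta_rot":[0,0,0],"travel":[0,0,-0.4],"hand":0.8},{"delta_rot":[0,0,0],"travel":[0,0,0],"hand":0.8}]' 25
python3 arc.py 0.0
```

```text
time_s: 44.5
eef_pos: [0.4881, -0.0987, 0.0513]
tool_rot: [0.004, 0.687, 0.727, -0.001]
force: [-0.7, -3.8, 0.1]
finger_gap: 0.23
t 44.5 p [ 0.4881 -0.0987  0.0513] z [ 0.004 -0.007 -1.   ] y [0.998 0.057 0.004] F [-0.7 -3.8  0.1] gap 0.23
r 0.22670357369883845 a 0.005747620003810007 [ -11.12547158 -134.69982912]
0.0 [-0.06  0.47 -0.13]
```

```bash

python3 -m creep '[{"delta_rot":[0,0,0],"travel":[0,0.1,-0.4],"hand":0.8},{"delta_rot":[0,0,0],"travel":[0,0.1,-0.3],"hand":0.8},{"delta_rot":[0,0,0],"travel":[0,0,0],"hand":0.8}]' 25
python3 arc.py 0.0; python3 - <<'E'
from h import *
from d import w
W=cal("wrist")[1]; im=snap("wrist","w12"); o=im[...,::-1].copy()
for xx in(-.022,-.002):
  for z,c in((.06,(0,255,0)),(.075,(0,0,255))):
    a=px("wrist",np.append(w(xx,.0),z),W);b=px("wrist",np.append(w(xx,-.143),z),W); cv2.line(o,tuple(int(i) for i in a),tuple(int(i) for i in b),c,1)
cv2.imwrite("pics/o12.png",o)
E
```

```text
time_s: 44.8
eef_pos: [0.4882, -0.0986, 0.045]
tool_rot: [0.005, 0.686, 0.728, -0.002]
force: [0.1, -1.5, -1.1]
finger_gap: 0.227
t 44.8 p [ 0.4882 -0.0986  0.045 ] z [ 0.005 -0.011 -1.   ] y [0.998 0.059 0.004] F [ 0.1 -1.5 -1.1] gap 0.227
r 0.22662977700150555 a -0.0221742559620501 [ -11.10978857 -134.57406262]
0.0 [-0.07  0.45  0.5 ]
```

View pics/o12.png

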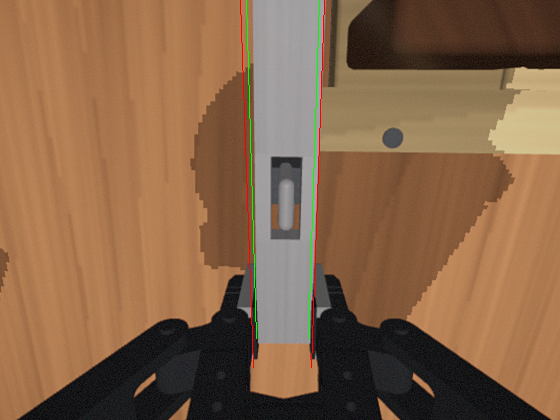

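The hasp lies level along the dock, with the wire loop standing up through its slot at (286,205). I'll release it and go look at the beam, checking the hasp from above on the way.

```bash

python3 -m creep '[{"delta_rot":[0,0,0],"travel":[0,0,0],"hand":0.4},{"delta_rot":[0,0,0],"travel":[0,0,0],"hand":-0.4},{"delta_rot":[0,0,0],"travel":[0,0,0],"hand":-1},{"delta_rot":[0,0,0],"travel":[0,0,0],"hand":-1},{"delta_rot":[-0.6,0.2,0],"travel":[0,0,3],"hand":-1},{"delta_rot":[0,0,0],"travel":[0,0,4.8],"hand":-1},{"delta_rot":[0,0,0],"travel":[0,0,4.8],"hand":-1},{"delta_rot":[0,0,0],"travel":[0,0,4.8],"hand":-1},{"delta_rot":[0,0,0],"travel":[0,0,4.8],"hand":-1},{"delta_rot":[0,0,0],"travel":[0.5,3,3.8],"hand":-1}]'
python3 -m creep '[{"delta_rot":[0,0,0],"travel":[1,4.8,0],"hand":-1},{"delta_rot":[0,0,0],"travel":[1,4.8,0],"hand":-1},{"delta_rot":[0,0,0],"travel":[1,4.8,0],"hand":-1},{"delta_rot":[0,0,0],"travel":[1,4.8,0],"hand":-1},{"delta_rot":[0,0,0],"travel":[1,4.8,0],"hand":-1},{"delta_rot":[0,0,0],"travel":[1,4.8,0],"hand":-1},{"delta_rot":[0,0,0],"travel":[1,4.8,0],"hand":-1},{"delta_rot":[0,0,0],"travel":[0.5,2,0],"hand":-1},{"delta_rot":[0,0,0],"travel":[0,0,0],"hand":-1},{"delta_rot":[0,0,0],"travel":[0,0,0],"hand":-1}]'
python3 - <<'E'
from h import *
from d import *
K=cal("wrist")[0]; W=cal("wrist")[1]; im=snap("wrist","w13"); st()
for d in eyes.silhouettes("wrist","beam_c")[:3]:
    c=max(cv2.findContours(d["mask"].astype(np.uint8),0,2)[0],key=cv2.contourArea); b=cv2.boxPoints(cv2.minAreaRect(c))
    P=np.array([ray("wrist",u,v,.025,W)[:2] for u,v in b]); e=P[1]-P[0] if np.linalg.norm(P[1]-P[0])>np.linalg.norm(P[2]-P[1]) else P[2]-P[1]
    print("beam",round(d["conf"],2),b.round().tolist(),P.mean(0).round(4),"L",np.linalg.norm(e).round(3),"area",cv2.contourArea(c),"yaw",np.degrees(np.arctan2(e[1],e[0])).round(1))
snap("top","t13");snap("scene","s13")
for c in("top","scene"):
    for l in("hasp_tab","hasp"):
        for d in eyes.search_frame(c,l)[:2]: p=c2w(c,d["point"]); print(c,l,round(d["conf"],2),p.round(3),"dock",inv(p).round(3))
a=cv2.imread("pics/t13.png")[130:270,160:340]; b=cv2.imread("pics/s13.png")[160:300,180:360]; cc=cv2.imread("pics/w13.png")
cv2.imwrite("pics/v13.png",np.vstack([cv2.resize(np.hstack([a,b]),(720,280),interpolation=2),cv2.copyMakeBorder(cv2.resize(cc,(400,300)),0,0,0,320,0)]))
E
```

```text
time_s: 45.85
eef_pos: [0.4895, -0.0658, 0.309]
tool_rot: [0.002, 0.686, 0.728, -0.009]
force: [1.3, 0.2, -0.3]
finger_gap: 0.996
time_s: 46.85
eef_pos: [0.5655, 0.3041, 0.3177]
tool_rot: [0.011, 0.684, 0.729, -0.003]
force: [0.2, -0.1, 0.5]
finger_gap: 1.001
t 46.9 p [0.5655 0.3037 0.3177] z [ 0.012 -0.018 -1.   ] y [0.998 0.063 0.011] F [-0.3 -0.6  1.1] gap 1.0
beam 0.64 [[238.0, 176.0], [401.0, 169.0], [402.0, 191.0], [239.0, 198.0]] [0.6145 0.2776] L 0.198 area 3286.5 yaw 6.1
top hasp_tab 0.88 [0.483 0.022 0.061] dock [-0.009 -0.014]
top hasp_tab 0.7 [0.594 0.035 0.033] dock [ 0.102 -0.007]
top hasp 0.91 [0.482 0.017 0.06 ] dock [-0.011 -0.019]
scene hasp_tab 0.76 [0.489 0.022 0.057] dock [-0.004 -0.014]
scene hasp 0.69 [0.488 0.022 0.061] dock [-0.004 -0.014]
scene hasp 0.59 [0.778 0.092 0.032] dock [0.289 0.039]
```

View pics/v13.png

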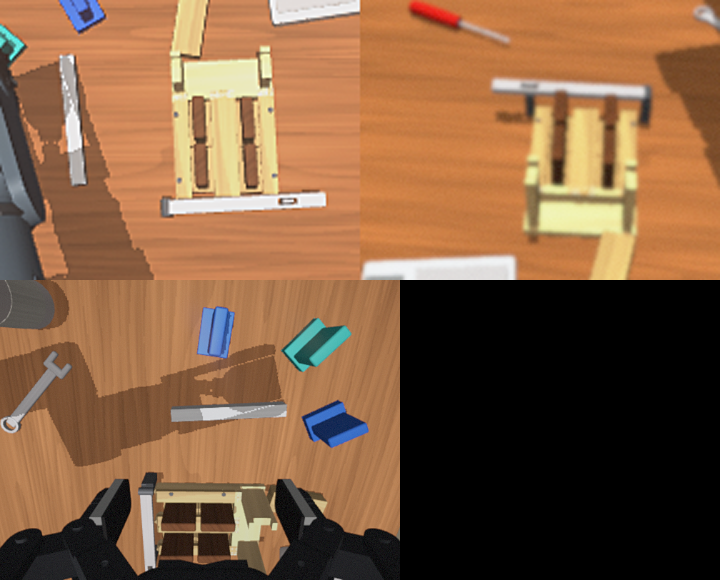

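The two views and the networks agree that the hasp is closed: its top is at about 0.060 mid-span, where 0.060 is expected. The blocks are in the lanes. Next is the beam, at (0.6145, 0.275) with a yaw of about 6°.

```bash

python3 -m creep '[{"delta_rot":[1,0.7,8.4],"travel":[0.4,-0.3,-1],"hand":-1},{"delta_rot":[0,0,8.4],"travel":[0.4,-0.3,-1],"hand":-1},{"delta_rot":[0,0,8.4],"travel":[0.4,-0.3,-1],"hand":-1},{"delta_rot":[0,0,8.4],"travel":[0.4,-0.3,-1],"hand":-1},{"delta_rot":[0,0,8.4],"travel":[0.4,-0.3,-1],"hand":-1},{"delta_rot":[0,0,8.4],"travel":[0.4,-0.3,-1],"hand":-1},{"delta_rot":[0,0,8.4],"travel":[0.4,-0.3,-1],"hand":-1},{"delta_rot":[0,0,8.4],"travel":[0.4,-0.3,-1],"hand":-1},{"delta_rot":[0,0,8.4],"travel":[0.4,-0.3,-1],"hand":-1},{"delta_rot":[0,0,8.4],"travel":[0.4,-0.3,-1],"hand":-1}]' >/dev/null
python3 -m creep '[{"delta_rot":[0,0,8],"travel":[0,0,0],"hand":-1},{"delta_rot":[0,0,0],"travel":[0,0,0],"hand":-1},{"delta_rot":[0,0,0],"travel":[0,0,0],"hand":-1}]' >/dev/null
python3 to.py .6145 .275 .018 96
```

```text
t 48.55 p [0.61   0.2647 0.2174] z [-0.004  0.008 -1.   ] y [-0.131  0.991  0.008] F [-0.2 -1.  -0.3] gap 1.001
need cm [  0.45   1.03 -19.94] rot [-0.44 -0.25 -1.54] j [ 0.24  0.61  1.35  0.01  1.18 -1.47]
```

Now the wrist camera sits on the robot side, so I'll measure the beam again from here.

```bash

python3 - <<'E'
from h import *
W=cal("wrist")[1]; im=snap("wrist","w14"); print(np.linalg.inv(W)[:3,3].round(3))
for d in eyes.silhouettes("wrist","beam_c")[:2]:
    c=max(cv2.findContours(d["mask"].astype(np.uint8),0,2)[0],key=cv2.contourArea); b=cv2.boxPoints(cv2.minAreaRect(c))
    P=np.array([ray("wrist",u,v,.025,W)[:2] for u,v in b]); print(round(d["conf"],2),b.round().tolist(),P.round(4).tolist(),P.mean(0).round(4))
E
python3 -m creep '[{"delta_rot":[-0.4,-0.2,-1.5],"travel":[0.3,0.8,-2.5],"hand":-1},{"delta_rot":[0,0,0],"travel":[0,0,-3.2],"hand":-1},{"delta_rot":[0,0,0],"travel":[0,0,-3.2],"hand":-1},{"delta_rot":[0,0,0],"travel":[0,0,-2],"hand":-1},{"delta_rot":[0,0,0],"travel":[0,0,0],"hand":-1},{"delta_rot":[0,0,0],"travel":[0,0,0],"hand":-1}]' >/dev/null
python3 to.py .6145 .275 .018 96
```

```text
[0.53  0.253 0.346]
0.95 [[275.0, 285.0], [282.0, 78.0], [308.0, 79.0], [300.0, 285.0]] [[0.7142, 0.2711], [0.5163, 0.2525], [0.5141, 0.2742], [0.7119, 0.2973]] [0.6141 0.2738]
t 49.25 p [0.6158 0.2745 0.1105] z [ 0.011  0.004 -1.   ] y [-0.097  0.995  0.003] F [0.3 0.6 1.5] gap 1.0
need cm [-0.13  0.05 -9.25] rot [-0.2   0.61  0.43] j [ 0.25  0.75  1.41  0.    0.97 -1.41]
```

```bash

python3 -m creep '[{"delta_rot":[-0.2,0.6,0.4],"travel":[-0.2,0,-2.4],"hand":-1},{"delta_rot":[0,0.2,0],"travel":[-0.2,0,-2.4],"hand":-1},{"delta_rot":[0,0.2,0],"travel":[-0.1,0,-1.6],"hand":-1},{"delta_rot":[0,0,0],"travel":[0,0,0],"hand":-1},{"delta_rot":[0,0,0],"travel":[0,0,0],"hand":-1}]' >/dev/null
python3 to.py .6141 .2738 .02 96
```

```text
t 49.75 p [0.6167 0.2764 0.0536] z [ 0.008  0.004 -1.   ] y [-0.102  0.995  0.003] F [0.3 0.1 0.2] gap 1.001
need cm [-0.26 -0.26 -3.36] rot [-0.24  0.48  0.13] j [ 0.26  0.83  1.43  0.    0.88 -1.42]
```

```bash

python3 -m creep '[{"delta_rot":[-0.2,0.4,0],"travel":[-0.3,-0.2,-1.4],"hand":-1},{"delta_rot":[0,0.2,0],"travel":[-0.1,-0.1,-1],"hand":-1},{"delta_rot":[0,0,0],"travel":[0,0,-0.3],"hand":-1},{"delta_rot":[0,0,0],"travel":[0,0,0],"hand":-1}]' >/dev/null
python3 to.py .6141 .2738 .02 96
```

```text
t 50.15 p [0.6144 0.2736 0.0277] z [ 0.002  0.002 -1.   ] y [-0.102  0.995  0.001] F [ 0.3  0.1 -0.5] gap 0.998
need cm [-0.03  0.02 -0.77] rot [-0.1   0.13  0.15] j [ 0.25  0.86  1.44  0.    0.84 -1.42]
```

```bash

python3 -m creep '[{"delta_rot":[0,0.1,0],"travel":[0,0,-0.6],"hand":-1},{"delta_rot":[0,0,0],"travel":[0,0,-0.3],"hand":-1},{"delta_rot":[0,0,0],"travel":[0,0,0],"hand":0.7},{"delta_rot":[0,0,0],"travel":[0,0,0],"hand":0.7},{"delta_rot":[0,0,0],"travel":[0,0,0],"hand":0.7},{"delta_rot":[0,0,0],"travel":[0,0,0],"hand":0.7},{"delta_rot":[0,0,0],"travel":[0,0,0],"hand":0.7},{"delta_rot":[0,0,0],"travel":[0,0,0],"hand":0.7}]' 80
python3 to.py .6141 .2738 .02 96
```

```text
time_s: 50.95
eef_pos: [0.6152, 0.2739, 0.0188]
tool_rot: [0.001, -0.051, 0.999, 0.001]
force: [0.6, -0.3, -2.3]
finger_gap: 0.238
t 50.95 p [0.6152 0.2739 0.0188] z [ 0.002  0.002 -1.   ] y [-0.102  0.995  0.002] F [ 0.6 -0.3 -2.3] gap 0.238
need cm [-0.11 -0.01  0.12] rot [-0.13  0.12  0.15] j [ 0.25  0.88  1.44  0.    0.83 -1.42]
```

```bash

python3 -m creep '[{"delta_rot":[0,0,0],"travel":[0,0,2.5],"hand":0.7},{"delta_rot":[0,0,0],"travel":[0,0,4],"hand":0.7},{"delta_rot":[0,0,0],"travel":[0,0,4],"hand":0.7},{"delta_rot":[0,0,0],"travel":[0,0,4],"hand":0.7},{"delta_rot":[0,0,-8],"travel":[0.5,-1.8,2],"hand":0.7},{"delta_rot":[0,0,-8],"travel":[0.5,-1.8,0],"hand":0.7},{"delta_rot":[0,0,-8],"travel":[0.5,-1.8,0],"hand":0.7},{"delta_rot":[0,0,-8],"travel":[0.5,-1.8,0],"hand":0.7},{"delta_rot":[0,0,-8],"travel":[0.5,-1.8,0],"hand":0.7},{"delta_rot":[0,0,-8],"travel":[0.5,-1.8,0],"hand":0.7}]' 80
python3 -m creep '[{"delta_rot":[0,0,-8],"travel":[0.5,-1.8,0],"hand":0.7},{"delta_rot":[0,0,-8],"travel":[0.5,-1.8,0],"hand":0.7},{"delta_rot":[0,0,-8],"travel":[0.5,-1.8,0],"hand":0.7},{"delta_rot":[0,0,-8],"travel":[0.5,-1.5,0],"hand":0.7},{"delta_rot":[0,0,-6],"travel":[0.2,-1,0],"hand":0.7},{"delta_rot":[0,0,0],"travel":[0,0,0],"hand":0.7},{"delta_rot":[0,0,0],"travel":[0,0,0],"hand":0.7}]' 80
python3 to.py .6782 .0472 .1188 3.3
```

```text
time_s: 51.95
eef_pos: [0.6358, 0.1634, 0.1817]
tool_rot: [-0.008, 0.372, 0.928, 0.003]
force: [-0.4, 0.4, -4.3]
finger_gap: 0.236
time_s: 52.65
eef_pos: [0.6533, 0.0779, 0.1749]
tool_rot: [-0.012, 0.666, 0.746, 0.001]
force: [-0.3, -0.3, -2.9]
finger_gap: 0.234
t 52.65 p [0.6533 0.0779 0.1749] z [-0.017  0.018 -1.   ] y [ 0.993  0.113 -0.015] F [-0.3 -0.3 -2.9] gap 0.234
need cm [ 2.49 -3.07 -5.61] rot [-1.05 -0.97 -3.19] j [-0.06  0.66  1.4   0.02  1.11 -0.18]
```

```bash

python3 -m creep '[{"delta_rot":[-1,-0.9,-3],"travel":[1.8,-2.4,0],"hand":0.7},{"delta_rot":[0,0,0],"travel":[0,0,0],"hand":0.7},{"delta_rot":[0,0,0],"travel":[0,0,0],"hand":0.7}]' 80
python3 to.py .6782 .0472 .1188 3.3
python3 - <<'E'
from h import *
from d import *
W=np.load("W10.npy"); o=cv2.imread("pics/w10.png")
for c,im,WW in(("wrist",o,W),("top",cv2.imread("pics/t13.png"),None)):
  for y in(.065,-.065):
    for sx in(-.015,.015):
      for z,col in((.112,(0,255,0)),(.1,(0,0,255))):
        P=[px(c,np.append(w(.187+sx,y+dy),z),WW) for dy in(-.007,.007)]; cv2.line(im,*[tuple(int(round(i)) for i in p) for p in P],col,1)
  if c=="wrist": A=cv2.resize(im[15:115,190:390],(800,400),interpolation=cv2.INTER_CUBIC)
  else: B=cv2.resize(im[140:200,220:320],(333,200),interpolation=cv2.INTER_CUBIC)
M=np.zeros((600,800,3),np.uint8);M[:400]=A;M[400:,:333]=B;cv2.imwrite("pics/rest.png",M)
E
```

```text
time_s: 52.95
eef_pos: [0.6695, 0.0562, 0.1734]
tool_rot: [-0.003, 0.683, 0.73, -0.001]
force: [-0.1, 0.3, -3.3]
finger_gap: 0.237
t 52.95 p [0.6695 0.0562 0.1734] z [-0.005  0.002 -1.   ] y [ 0.998  0.067 -0.005] F [-0.1  0.3 -3.3] gap 0.237
need cm [ 0.87 -0.9  -5.46] rot [-0.13 -0.28 -0.54] j [-0.08  0.67  1.37  0.    1.11 -0.15]
```

View pics/rest.png

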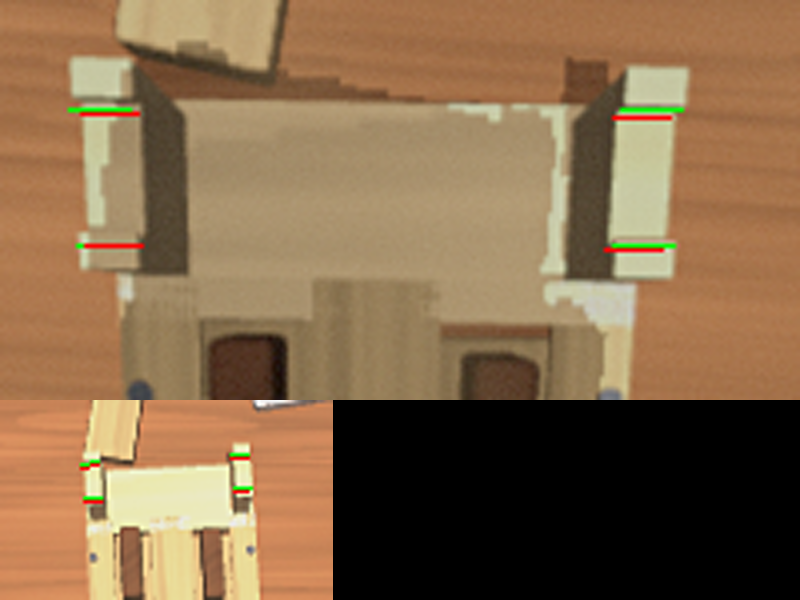

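The predicted lip lines fall on the notches within about 1–2 mm, with the true notch a touch farther in +x. I'll lower the beam.

```bash

python3 -m creep '[{"delta_rot":[0,-0.3,-0.5],"travel":[0.7,-0.7,-1],"hand":0.7},{"delta_rot":[0,0,0],"travel":[0,-0.1,-1],"hand":0.7},{"delta_rot":[0,0,0],"travel":[0,0,0],"hand":0.7},{"delta_rot":[0,0,0],"travel":[0,0,0],"hand":0.7}]' 80
python3 to.py .6788 .0472 .1188 3.3
```

```text
time_s: 53.35
eef_pos: [0.6755, 0.0499, 0.1505]
tool_rot: [-0.002, 0.685, 0.729, 0.0]
force: [0.3, -0.4, -2.8]
finger_gap: 0.24
t 53.35 p [0.6755 0.0499 0.1505] z [-0.002  0.003 -1.   ] y [ 0.998  0.063 -0.002] F [ 0.3 -0.4 -2.8] gap 0.24
need cm [ 0.33 -0.27 -3.17] rot [-0.19 -0.12 -0.28] j [-0.09  0.7   1.37  0.    1.07 -0.16]
```

```bash

python3 -m creep '[{"delta_rot":[-0.2,-0.1,-0.3],"travel":[0.3,-0.3,-0.6],"hand":0.7},{"delta_rot":[0,0,0],"travel":[-0.1,0,-0.7],"hand":0.7},{"delta_rot":[0,0,0],"travel":[0,0,-0.5],"hand":0.7},{"delta_rot":[0,0,0],"travel":[0,0,0],"hand":0.7}]' 80
python3 to.py .6788 .0472 .1188 3.3
```

```text
time_s: 53.75
eef_pos: [0.6772, 0.0472, 0.1307]
tool_rot: [-0.0, 0.686, 0.727, -0.0]
force: [0.1, 0.3, -2.5]
finger_gap: 0.239
t 53.75 p [0.6772 0.0472 0.1307] z [-0.001 -0.    -1.   ] y [ 0.998  0.058 -0.001] F [ 0.1  0.3 -2.5] gap 0.239
need cm [ 0.16  0.   -1.19] rot [ 0.02 -0.06 -0.  ] j [-0.09  0.73  1.38 -0.    1.03 -0.15]
```

```bash

python3 -m creep '[{"delta_rot":[0,0,0],"travel":[0.1,0,-0.5],"hand":0.7},{"delta_rot":[0,0,0],"travel":[0,0,-0.4],"hand":0.7},{"delta_rot":[0,0,0],"travel":[0,0,-0.3],"hand":0.7},{"delta_rot":[0,0,0],"travel":[0,0,0],"hand":0.7}]' 80
python3 to.py .6788 .0472 .1188 3.3
```

```text
time_s: 54.15
eef_pos: [0.679, 0.0472, 0.1188]
tool_rot: [0.0, 0.686, 0.727, 0.0]
force: [0.4, 0.9, -2.1]
finger_gap: 0.238
t 54.15 p [0.679  0.0472 0.1188] z [ 0.001 -0.    -1.   ] y [0.998 0.058 0.001] F [ 0.4  0.9 -2.1] gap 0.238
need cm [-0.02 -0.    0.  ] rot [ 0.02  0.05 -0.01] j [-0.09  0.75  1.38 -0.    1.01 -0.15]
```

```bash

python3 -m creep '[{"delta_rot":[0,0,0],"travel":[0,0,-0.2],"hand":0.7},{"delta_rot":[0,0,0],"travel":[0,0,-0.1],"hand":0.7},{"delta_rot":[0,0,0],"travel":[0,0,0],"hand":0.7}]' 80
python3 -m creep '[{"delta_rot":[0,0,0],"travel":[0,0,0],"hand":0.4},{"delta_rot":[0,0,0],"travel":[0,0,0],"hand":0},{"delta_rot":[0,0,0],"travel":[0,0,0],"hand":0},{"delta_rot":[0,0,0],"travel":[0,0,3],"hand":0},{"delta_rot":[0,0,0],"travel":[0,0,4.5],"hand":0},{"delta_rot":[0,0,0],"travel":[0,0,4.5],"hand":0},{"delta_rot":[0,0,0],"travel":[0,0,4.5],"hand":0},{"delta_rot":[0,0,0],"travel":[-2,-3,2],"hand":0},{"delta_rot":[0,0,0],"travel":[-2,-3,0],"hand":0},{"delta_rot":[0,0,0],"travel":[0,0,0],"hand":0}]' 80
python3 -m creep '[{"delta_rot":[0,0,0],"travel":[0,0,0],"hand":0},{"delta_rot":[0,0,0],"travel":[0,0,0],"hand":0}]' 80 >/dev/null
python3 - <<'E'
from tri import *
from d import *
for c in("wrist","top","scene"):
    W=cal(c)[1]; snap(c,"e_"+c)
    for d in eyes.silhouettes(c,"beam_c")[:2]:
        q=max(cv2.findContours(d["mask"].astype(np.uint8),0,2)[0],key=cv2.contourArea); b=cv2.boxPoints(cv2.minAreaRect(q)); P=np.array([inv(ray(c,u,v,.125,W)) for u,v in b])
        print(c,round(d["conf"],2),"dock corners mm",(P*1000).round().tolist(),"mean",(P.mean(0)*1000).round(1))
    for l in("beam_c","hasp"):
        for d in eyes.search_frame(c,l)[:1]: p=c2w(c,d["point"],W); print(c,l,round(d["conf"],2),"dock",inv(p).round(3),p[2].round(3))
st()
a=cv2.imread("pics/e_wrist.png"); b=cv2.resize(cv2.imread("pics/e_scene.png")[150:310,170:370],(350,280)); t=cv2.resize(cv2.imread("pics/e_top.png")[120:250,210:350],(300,280))
cv2.imwrite("pics/end.png",np.vstack([np.hstack([b,t]),cv2.copyMakeBorder(cv2.resize(a,(400,300)),0,0,0,250,0)]))
E
```

```text
time_s: 54.45
eef_pos: [0.6792, 0.0473, 0.1189]
tool_rot: [0.001, 0.686, 0.727, 0.0]
force: [0.0, -0.5, -2.8]
finger_gap: 0.236
time_s: 55.45
eef_pos: [0.6396, -0.0138, 0.3115]
tool_rot: [0.004, 0.685, 0.728, 0.002]
force: [-0.5, 0.5, 0.3]
finger_gap: 0.498
wrist 0.71 dock corners mm [[174.0, -99.0], [174.0, 92.0], [198.0, 92.0], [203.0, -100.0]] mean [187.2  -3.7]
wrist beam_c 0.89 dock [0.183 0.008] 0.119
wrist hasp 0.96 dock [-0.007  0.003] 0.058
top 0.8 dock corners mm [[200.0, 95.0], [196.0, 26.0], [170.0, 28.0], [174.0, 96.0]] mean [184.8  61.1]
top beam_c 0.64 dock [0.184 0.044] 0.119
top hasp 0.46 dock [-0.013 -0.111] 0.064
scene 0.86 dock corners mm [[219.0, -99.0], [179.0, -102.0], [178.0, 97.0], [218.0, 95.0]] mean [198.5  -2. ]
scene 0.41 dock corners mm [[72.0, -130.0], [40.0, -133.0], [43.0, 93.0], [75.0, 91.0]] mean [ 57.6 -19.6]
scene beam_c 0.69 dock [0.29  0.036] 0.031
scene hasp 0.76 dock [-0.003 -0.011] 0.061
t 56.25 p [ 0.6399 -0.0141  0.3124] z [ 0.011 -0.003 -1.   ] y [0.998 0.06  0.011] F [ 0.4 -0.9 -0.6] gap 0.502
```

View pics/end.png

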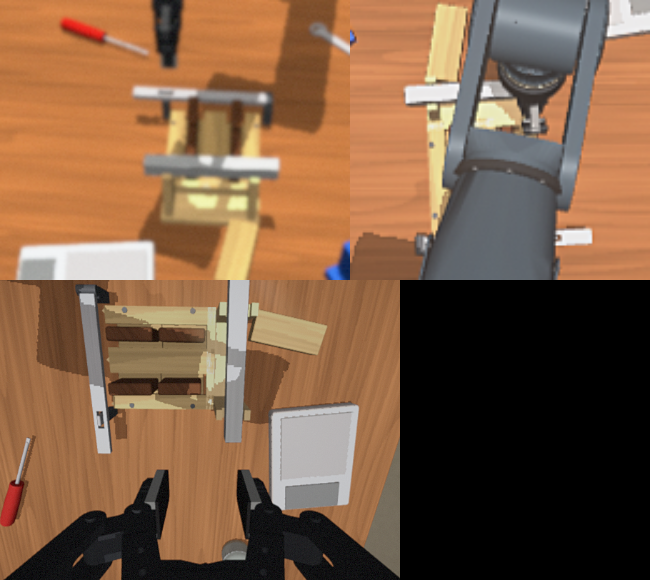

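The beam lies across both rests, with its centre at about dock (187, −4) against a target of (187, 0). All four fins are in the lanes, the hasp is level, and the gripper is clear. I'm handing in.

```bash
python3 -c "
from workcell import ticket
print(ticket.sign_off())"
```

```text
the job is handed in; nothing more can be done
None
```

The fret-levelling kit is put away and the job was handed in at about 56 s of simulated time; sign-off gives no verdict.

- **Hasp:** I swung it back to about 1.9 rad. After the blocks were in, I swung it down over its staple again. The last pictures put its top 58–64 mm above the bench, where 60 means closed.
- **Blocks:** All four brown-finned blocks are upright in the lanes, two per lane, with middles at about x = 41 and 113 mm. An outline overlay just before the hasp was closed agreed with this, and all four were still in place in the last view.
- **Beam:** It lies across both notched rests. The wrist picture puts its centre at about dock (187, −4) mm, against a target of (187, 0), and roughly 1° off square.
- **Other things:** I saw no sign that the look-alikes or bystanders were touched. I did not measure their positions again at the end.

**Checks that disagreed:**
- **Block fit in the lanes:** the automatic fit failed there because the bases are hidden under the roof, so those positions come from the overlay and the release poses.
- **Beam in the end views:** the scene camera's beam readings were off, because one detection was the offcut and the other view included the beam's side face. The top view was half hidden by the arm. I relied on the wrist picture instead.
- **Hasp at the start:** it was not level but raised to about 0.31 rad, and I allowed for that when opening it.

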